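Clear a worn brush into the pedal bin at the flower-gluing table

TASK

Take the jar of pins off the lid of the pedal bin and set it down gently, standing upright, in the empty part of the cardboard flower tray. Then press the bin's pedal right down so that the lid swings up and stays open, drop the broad worn-out brush into the bin, and ease the pedal all the way back up by hand so that the lid comes down slowly under control and never falls shut. Keep the jar upright throughout and leave the other things where they are.

Things in the scene. Friction and masses are not known exactly. Their poses are not given: they have to be found in the camera images.
- bin: Pedal bin fixed to the table: 210 mm deep (x) x 220 mm wide (y), steel on a black skirt. Origin: centre of the underside; x points from the pedal side to the hinge side, z up. The pedal side faces the robot, turned up to 0.2 rad either way. A rod housing 70 mm wide stands 20 mm out of the rear wall.
- bin_mouth (a point): Centre of the bin's mouth, at rim height: 200 mm above the table. The walls are 8 mm thick, the inside 194 mm (bin's x) x 204 mm (bin's y), its floor 80 mm above the table.
- lid (a joint): Hinge angle of the lid: 0 shut, 1.75 rad fully open, leaning a little back past upright. It moves rigidly with the pedal, 6.48 times the pedal's angle. Fully open it stays open by itself; left above about 1.2 rad it also stays; brought lower it falls shut under its own weight (0.2 kg) unless the pedal is held all the way.
- lid_front (a point): Middle of the free front edge of the bin's flat black lid, 222 mm from the hinge line, which runs along the rear rim. The lid is 218 x 224 mm and 12 mm thick; shut, its top is 214 mm above the table.
- pedal (a joint): Angle of the pedal lever: 0 at rest (lid shut), 0.27 rad fully down (lid fully open). No spring: the lid's weight brings it up. Pressing takes about 10 N at the tread. The lever, 18 mm wide, runs from the middle of the tread's rear edge into the skirt, to a pivot 32 mm above the table under the bin's centre.
- pedal_tread (a point): Centre of the top of the pedal's tread, a plate 50 mm wide (bin's y), 40 mm deep, 14 mm thick; its two 50 mm-apart ends are free and can be pinched. It lies 175 mm in front of the bin's origin (70 mm clear of the front wall) and 92 mm above the table at rest, sloping 0.28 rad with its front edge high; 185 mm and 43 mm, and level, when fully down.
- jar: Closed round jar of pins, 58 mm across and 75 mm tall, about 0.2 kg, standing upright on the bin's lid at the start. Origin: centre of its underside; z up.
- tray: Shallow cardboard tray, fixed: 280 mm (x) x 200 mm (y), walls 5 mm thick and 55 mm high, inner floor 5 mm above the table. Origin: centre of the underside. Its +x part, from x = +12 mm on, is full of yellow flower heads about 35 mm high; the -x part is empty. It stands to the left or to the right of the bin.
- tray_space (a point): On the tray's inner floor, the centre of the empty part, which measures 147 mm (tray's x) x 190 mm (tray's y).
- broad_brush: The worn-out brush, broad and short: 158 mm long, lying flat on a 5 mm cardboard sheet beside the bin, opposite the tray. Origin: middle of its underside; x points to the bristles. Handle 24 mm wide (30 at its end) from x = -79 to about -10 mm, then flaring; steel ferrule 60 mm wide from +6 to +38, dark bristles to +79 mm; 20 mm thick, 0.11 kg, centre of mass near x = +8 mm.
- broad_brush_mid (a point): Centre of the broad brush's length, width and thickness.
- slim_brush: Bystander: a good brush, slim and long: 190 mm long, ferrule 26 mm wide, lying on the same cardboard sheet; leave it. Origin: middle of its underside; x points to the bristles.
- glue_bottle: Bystander: white squeeze bottle standing on the cardboard sheet, 52 mm across, 141 mm tall with its nozzle. Origin: centre of its underside.
- tape_roll: Bystander: roll of brown tape lying flat near the robot, 90 mm across, 48 mm high. Origin: underside centre.
- wire_spool: Bystander: green spool of florist's wire near the robot, 68 mm across, 56 mm high. Origin: underside centre.
Not all that is in view belongs to the job. What is shaped like the broad_brush but green is not meant. What is shaped like the jar but red is not meant.

How it is judged:
On the way, in this order (a step that is already met when the one before it is completed fails the run):
1. the jar stands upright in the empty part of the tray, let go (x of jar in the frame of tray between -0.135 and 0 m and y of jar in the frame of tray between -0.095 and 0.095 m and z of jar in the frame of tray between -0.005 and 0.015 m and angle between jar's own z axis and vertical below 0.12 rad and contact force between the fingers and jar below 0.1 N and linear speed of jar below 0.03 m/s), for 0.2 s.
2. the pedal is pressed right down and the lid is fully open (value of joint lid above 1.6 rad and value of joint pedal above 0.245 rad), for 0.2 s.
3. the broad brush lies in the open bin, let go (x of broad_brush_mid in the frame of bin between -0.1 and 0.1 m and y of broad_brush_mid in the frame of bin between -0.105 and 0.105 m and height (world z) of broad_brush_mid between 0.07 and 0.17 m and contact force between the fingers and broad_brush below 0.1 N and value of joint lid above 1.4 rad), for 0.2 s.
4. the pedal is back up and the lid is shut (value of joint lid below 0.06 rad and value of joint pedal below 0.012 rad), for 0.2 s.
At the end, for the whole second after the job is handed in: The jar stands upright (within 0.12 rad) on the floor of the tray's empty part, the broad brush is inside the bin below its rim, both at rest and let go, the lid is shut (within 0.06 rad) and the pedal fully up (within 0.012 rad) (all of step 4 and x of jar in the frame of tray between -0.135 and 0 m and y of jar in the frame of tray between -0.095 and 0.095 m and z of jar in the frame of tray between -0.005 and 0.015 m and angle between jar's own z axis and vertical below 0.12 rad and x of broad_brush_mid in the frame of bin between -0.1 and 0.1 m and y of broad_brush_mid in the frame of bin between -0.105 and 0.105 m and height (world z) of broad_brush_mid between 0.07 and 0.17 m and linear speed of each of jar, broad_brush below 0.03 m/s); the robot touches nothing.
It fails at once if the lid falls: it closes faster than 4 rad/s (velocity of joint lid below -4 rad/s).
It fails at once if the jar is tipped by more than 0.6 rad (angle between jar's own z axis and vertical above 0.6 rad).
It fails at once if the jar is dropped into the tray: it is still moving faster than 0.6 m/s within 30 mm of the tray's floor (horizontal distance between jar and tray below 0.17 m and z of jar in the frame of tray below 0.035 m and linear speed of jar above 0.6 m/s).
It fails at once if one of the bystanders (slim brush, glue bottle, tape roll, wire spool) is moved by more than 40 mm (distance of any of slim_brush, glue_bottle, tape_roll, wire_spool from where it was at the start of the episode above 0.04 m).
It also fails if it takes over 72 s, if anything falls off the work surface, if the arm or the gripper's body presses on something with over 40 N, if the wrist force passes 120 N, or if a joint passes its speed limit or range.

ROBOT

A 6-joint arm with a two-finger parallel gripper is mounted at the origin on the work surface. World frame = base frame: x ahead of the robot, y to its left, z up, the work surface at z = 0. Lengths are in m, angles in rad, forces in N, time in s.
With the tool pointing down it reaches from about 0.325 to 0.9 m from the base axis. Payload 6.1 kg.
Tool frame: the origin (TCP) lies midway between the tips of the shut fingers; the grasp point (between the pads) lies 19 mm behind it; z points along the fingers, y is the direction in which the jaws open and shut (so a half turn about z gives the same grasp; the last joint's range is limited). The gripper opens to 87 mm and grips with 3 to 60 N. Pads are 19 mm wide; open, the fingers measure 117 mm over their backs; the gripper's body (75 mm by 190 mm) begins 51 mm behind the grasp point.
Start: joints at [-1.37, 0.22, 1.526, -0, 1.395, -0.126], TCP at [0.201, -0.592, 0.223] pointing down, gripper open.
Joint ranges: [-2.98, 2.98], [-0.91, 2.08], [0.09, 2.57], [-1.24, 4.39], [0.2, 2.65], [-2.68, 2.68]. Speed limits (rad/s): [2.57, 2.57, 3.01, 3.14, 3.14, 3.14].

INTERFACE

Orientations are given as a rotation vector (axis times angle).
In Python, from workcell import status, imaging, job gives the robot as it stands.
- The arm moves only by the tool jog_arm, never from a script. Its argument "targets" is one flat list of numbers, 5 for each row, row after row: the closure, from 0 (fully open) to 1 (shut), then the shift along the tool's x, y, z in cm, then the turn about the tool's z in degrees. A call has 1 to 12 rows; each row shifts and turns the pose as measured when the row begins, along the tool's axes as they then stand; what a row does not reach is not made up. A row lasts 1/12 s, in which the tool goes at most 41.7 mm and 7.16 degrees, less where a joint would pass 70% of its speed; a pose out of reach is approached as far as the arm can. A call is refused whole if a number of a shift passes 4.17 or a number of a turn 7.16, either way. A call with a gripper value outside its range is refused whole. The fingers move at their own pace and stop on an object; "squeeze" is the grip in N (left out, the last holds). Time passes only in rows, so rows that do not move let the fingers close. It gives the time, the measured TCP pose, the force and the opening at its end, in the units of the state.
- status.sense(): the state, without advancing time (a new reading comes with each control period).
- imaging.get_image(name): name is "scene" or "top" or "wrist"; returns a dict with "frame" (384x512x3 uint8, red, green, blue), "fx", "fy", "cx", "cy" (pixels), "rvec" (rotation vector, rad) and "tvec" (3), from world to camera coordinates, as OpenCV has them; the wrist camera has in their place "T_tool_cam" (4x4, takes a point from camera to tool coordinates, whose origin is the TCP and whose axes are the flange's). Camera axes: x right, y down, z forward; pixel columns grow to the right and rows downward; lengths in m; the calibration is good to about 2 mm. A picture is of the moment at which its call begins: read the wrist's pose just before it. There is no depth.
- job.hand_in(): hands the job in, once; it reports no verdict.
The state is a dict: "time_s": time; "joint_positions": joint angles; "joint_velocities": joint speeds; "joint_torque": joint torques, N m; "tool_pos": TCP position; "ee_rot": TCP orientation; "contact_force": force on the tool from outside, world axes, zero at the start; "moment": the same for the moment, N m; "opening": finger opening in m.
Only numpy, scipy, OpenCV 4.12 (cv2) and the standard library are available. Lean on these libraries where they do the work, as an engineer would, in place of code of your own. Each camera call takes 0.05 s, during which the arm holds its last target.

## Working session

There is one attempt and no reset: what is moved stays moved. The work goes in short steps, Python scripts to look and compute and a tool call to move; the robot and the scene stay as the last step left them, time stands still between calls to the robot, and variables do not carry over. Pictures are saved under pics/ and viewed, and the job is handed in when it is done.

Besides the shell and the picture viewer there is one more tool, called after ">>>" as a command line: name --argument value ..., lists and objects as JSON in quotes. jog_arm: Moves the arm, as the interface text tells. Its arguments: {"type":"object","properties":{"targets":{"type":"array"},"squeeze":{"type":"number"}},"required":["targets"]}

```bash
mkdir -p pics; ls
python3 - <<'E'
from workcell import status, imaging
import cv2
print(status.sense())
for n in ("scene","top","wrist"):
    d=imaging.get_image(n)
    cv2.imwrite(f"pics/{n}0.png",d["frame"][:,:,::-1])
    print(n,{k:v for k,v in d.items() if k!="frame"})
E
```

```text
pics
{'time_s': 0.0, 'joint_positions': array([-1.37009856e+00,  2.21217312e-01,  1.52759888e+00, -3.22997855e-05,
        1.39468695e+00, -1.26126030e-01]), 'joint_velocities': array([ 1.18818410e-03, -1.22694238e-03,  3.04462821e-04,  9.73584152e-05,
       -9.59256682e-04, -8.55008800e-04]), 'joint_torque': array([ 1.33074664e-04, -4.94619548e+01, -3.87373888e+01,  6.99248468e-02,
        5.74596750e-02, -1.71361489e-04]), 'tool_pos': array([ 0.20049552, -0.59132259,  0.22144918]), 'ee_rot': array([-3.09785622e+00, -5.10790266e-01,  1.61678816e-04]), 'contact_force': array([ 0.36486095,  0.01832039, -0.12286092]), 'moment': array([0.01597764, 0.00739655, 0.00014502]), 'opening': 0.0866987157049223}
scene {'fx': 436.7326875302853, 'fy': 436.7326875302853, 'cx': 255.0297997158177, 'cy': 191.60714107691922, 'rvec': array([ 1.58085664,  2.15544549, -0.72751949]), 'tvec': array([ 0.24929442, -0.25973449,  2.04140382])}
top {'fx': 380.63109186943757, 'fy': 380.63109186943757, 'cx': 257.46322289230875, 'cy': 195.21885642657605, 'rvec': array([ 2.14322163, -2.16186957,  0.16345065]), 'tvec': array([-0.12077771,  0.47116868,  1.4477114 ])}
wrist {'fx': 277.40419690475335, 'fy': 277.40419690475335, 'cx': 256.5815590201541, 'cy': 188.11512740369892, 'T_tool_cam': array([[ 5.53594234e-04, -9.58183392e-01, -2.86154297e-01,
         7.82452499e-02],
       [ 9.99999493e-01,  2.89800326e-04,  9.64207411e-04,
        -2.94178218e-04],
       [-8.40959919e-04, -2.86154686e-01,  9.58183066e-01,
        -1.60268331e-01],
       [ 0.00000000e+00,  0.00000000e+00,  0.00000000e+00,
         1.00000000e+00]])}
```

View pics/scene0.png

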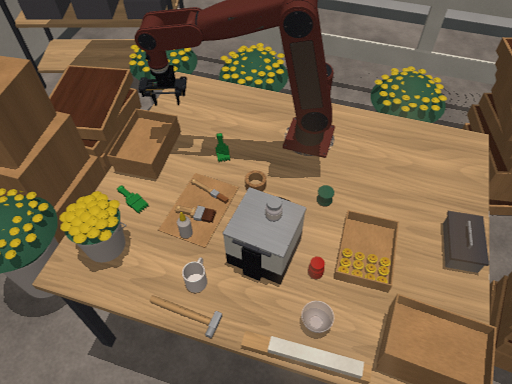

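View pics/top0.png

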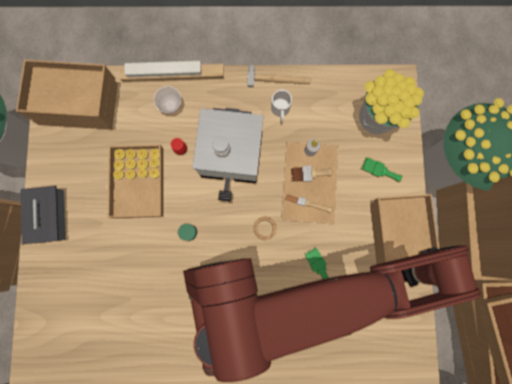

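The top view shows the following:
- **Jar:** the grey-white one on the lid at (221,147) is the one meant. The red one at (178,146) is a decoy.
- **Broad brush:** on the cardboard sheet, the brush at (308,174) is broader than the slim one at (308,204). The green brushes at (382,169) and (318,263) are decoys.
- **Tray:** at (136,182), with its empty half towards the robot. The pedal is at (226,196).

I'll confirm these in an enlarged crop.

Run:
```python
import cv2
a=cv2.imread("pics/top0.png")
cv2.imwrite("pics/top0_crop.png",cv2.resize(a[95:245,100:345],None,fx=3.25,fy=3.25,interpolation=cv2.INTER_CUBIC))
b=cv2.imread("pics/scene0.png")
cv2.imwrite("pics/scene0_crop.png",cv2.resize(b[165:295,155:405],None,fx=3.2,fy=3.2,interpolation=cv2.INTER_CUBIC))
```

```text
(no output)
```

View pics/top0_crop.png

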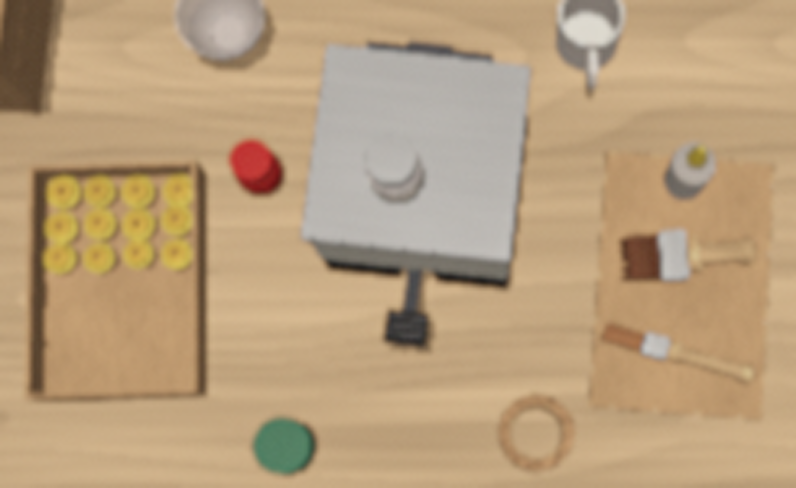

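View pics/scene0_crop.png

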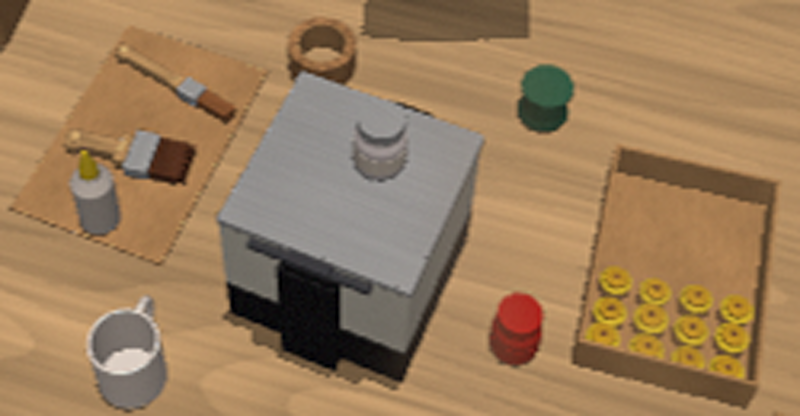

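The crop confirms it: grey jar on the lid, broad dark-bristled brush with the wide ferrule at crop (660,256), slim brush below it, glue bottle at (692,165), and the tray's empty half towards the robot. Next I cast rays.

```bash
cat > h.py <<'E'
import numpy as np, cv2
from scipy.spatial.transform import Rotation as R
from workcell import status, imaging
def ray(d,u,v,st=None):
    p=np.array([(u-d["cx"])/d["fx"],(v-d["cy"])/d["fy"],1.0])
    if "rvec" in d:
        Rm=cv2.Rodrigues(np.asarray(d["rvec"]))[0]; return -Rm.T@d["tvec"], Rm.T@p
    T=np.eye(4);T[:3,:3]=R.from_rotvec(st["ee_rot"]).as_matrix();T[:3,3]=st["tool_pos"]
    M=T@d["T_tool_cam"]; return M[:3,3],M[:3,:3]@p
def at(d,u,v,z,st=None):
    o,r=ray(d,u,v,st); return o+r*(z-o[2])/r[2]
def proj(d,P,st=None):
    P=np.atleast_2d(P).astype(float)
    if "rvec" in d: q=P@cv2.Rodrigues(np.asarray(d["rvec"]))[0].T+d["tvec"]
    else:
        T=np.eye(4);T[:3,:3]=R.from_rotvec(st["ee_rot"]).as_matrix();T[:3,3]=st["tool_pos"]
        M=np.linalg.inv(T@d["T_tool_cam"]); q=P@M[:3,:3].T+M[:3,3]
    return np.c_[q[:,0]/q[:,2]*d["fx"]+d["cx"],q[:,1]/q[:,2]*d["fy"]+d["cy"]]
def tri(a,b):
    (o1,r1),(o2,r2)=a,b
    A=np.c_[r1,-r2]; t=np.linalg.lstsq(A,o2-o1,rcond=None)[0]
    p,q=o1+t[0]*r1,o2+t[1]*r2; return (p+q)/2,np.linalg.norm(p-q)
def tool(st):
    M=R.from_rotvec(st["ee_rot"]).as_matrix(); return M
def togo(P,st,yaw=None):
    """shift in tool axes, cm to world point P; yaw = angle (deg) of tool y axis in world, mod 180"""
    M=tool(st); s=M.T@(np.asarray(P)-st["tool_pos"])*100
    cur=np.degrees(np.arctan2(M[1,1],M[0,1]))
    return s.round(2),round(cur,2),None if yaw is None else round(-((yaw-cur+90)%180-90),2)
E
python3 - <<'E'
from h import *
st=status.sense()
t=imaging.get_image("top"); s=imaging.get_image("scene")
T=lambda u,v:(100+u/3.25,95+v/3.25)
S=lambda u,v:(155+u/3.2,165+v/3.2)
L=[at(t,*T(*p),.214) for p in [(328,45),(530,67),(512,262),(303,237)]]
print("lid top",np.round(L,3),np.mean(L,0).round(3))
L2=[at(s,*S(*p),.214) for p in [(220,218),(302,73),(484,143),(408,290)]]
print("lid scene",np.round(L2,3),np.mean(L2,0).round(3))
Q=[at(t,*T(*p),.055) for p in [(35,168),(203,165),(205,397),(32,397)]]
print("tray",np.round(Q,3),np.mean(Q,0).round(3))
print("jar top",at(t,*T(391,160),.289),"scene",at(s,*S(381,126),.289))
print("tread",at(t,*T(408,328),.092))
print("brush bristle",at(t,*T(622,258),.02),"handle",at(t,*T(753,252),.02),"ferrule",at(t,*T(673,255),.025))
print("slim",at(t,*T(603,330),.015),at(t,*T(750,375),.015))
print("glue",at(t,*T(697,155),.141))
M=tool(st);print(M.round(2))
E
```

```text
lid top [[ 0.753  0.073  0.214]
 [ 0.727 -0.145  0.214]
 [ 0.513 -0.124  0.214]
 [ 0.541  0.097  0.214]] [ 0.634 -0.025  0.214]
lid scene [[ 0.736 -0.137  0.214]
 [ 0.527 -0.114  0.214]
 [ 0.56   0.106  0.214]
 [ 0.76   0.075  0.214]] [ 0.646 -0.017  0.214]
tray [[0.663 0.445 0.055]
 [0.665 0.244 0.055]
 [0.386 0.235 0.055]
 [0.388 0.436 0.055]] [0.525 0.34  0.055]
jar top [ 0.60342963 -0.00199729  0.289     ] scene [0.62294815 0.00495294 0.289     ]
tread [ 0.4601339  -0.00497381  0.092     ]
brush bristle [ 0.55444746 -0.26025505  0.02      ] handle [ 0.56071376 -0.42061795  0.02      ] ferrule [ 0.55670815 -0.32192343  0.025     ]
slim [ 0.46667005 -0.23573826  0.015     ] [ 0.41033917 -0.41244655  0.015     ]
glue [ 0.64876676 -0.33566588  0.141     ]
[[ 0.95  0.32 -0.  ]
 [ 0.32 -0.95  0.  ]
 [ 0.   -0.   -1.  ]]
```

>>> jog_arm --targets '[0,0,0,-4,6.1,0,0,0,-4,6.1,0,0,0,-4,6.1,0,2.2,-3.3,-0.8,0,0,2.2,-3.3,-0.8,0,0,2.2,-3.3,-0.8,0,0,2.2,-3.3,-0.8,0,0,2.2,-3.3,-0.8,0,0,2.2,-3.3,-0.8,0,0,2.2,-3.3,-0.8,0,0,2.2,-3.3,-0.8,0,0,2.2,-3.3,-0.8,0]' --squeeze 25

```text
time_s: 1.25
tool_pos: [0.4022, -0.2914, 0.4183]
ee_rot: [-3.132, 0.037, 0.003]
contact_force: [0.4, 0.2, 0.2]
opening: 0.087
```

>>> jog_arm --targets '[0,2.2,-3.3,-0.5,0,0,2.2,-3.3,-0.5,0,0,2.2,-3.3,-0.5,0,0,2.2,-3.3,-0.5,0,0,2.2,-3.3,-0.5,0,0,2.2,-3.3,-0.5,0,0,2.2,-3.3,-0.5,0,0,2.2,-3.3,-0.5,0,0,0,0,0,0,0,0,0,0,0]'

```text
time_s: 2.08
tool_pos: [0.5917, -0.0111, 0.4639]
ee_rot: [-3.133, 0.023, -0.005]
contact_force: [0.5, -0.6, 0.6]
opening: 0.0872
```

Run:
```python
from h import *
st=status.sense(); w=imaging.get_image("wrist")
cv2.imwrite("pics/w1.png",w["frame"][:,:,::-1])
t=imaging.get_image("top");cv2.imwrite("pics/t1.png",t["frame"][:,:,::-1])
print(st["tool_pos"],st["time_s"])
print(tool(st).round(3))
print("pred jar",proj(w,[[.612,0,.289],[.46,0,.092]],st))
```

```text
[ 0.59171755 -0.01105138  0.46385871] 2.0833
[[ 1.    -0.014  0.003]
 [-0.014 -1.     0.009]
 [ 0.003 -0.009 -1.   ]]
pred jar [[248.40171723 155.56119009]
 [253.52486334 212.6678603 ]]
```

View pics/w1.png

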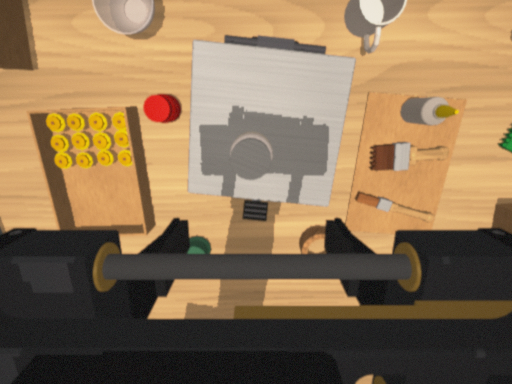

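Run:
```python
import cv2
a=cv2.imread("pics/w1.png")
cv2.imwrite("pics/w1_crop.png",cv2.resize(a[30:240,175:375],None,fx=2.8,fy=2.8,interpolation=cv2.INTER_CUBIC))
cv2.imwrite("pics/w1_crop2.png",cv2.resize(a[85:240,340:475],None,fx=3.8,fy=3.8,interpolation=cv2.INTER_CUBIC))
```

```text
(no output)
```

View pics/w1_crop.png

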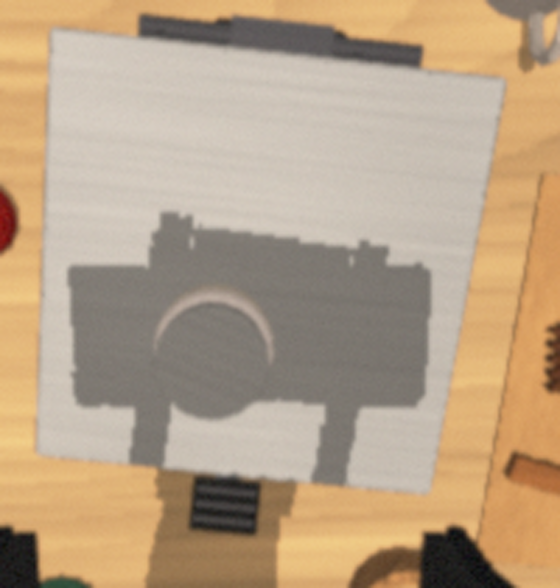

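View pics/w1_crop2.png

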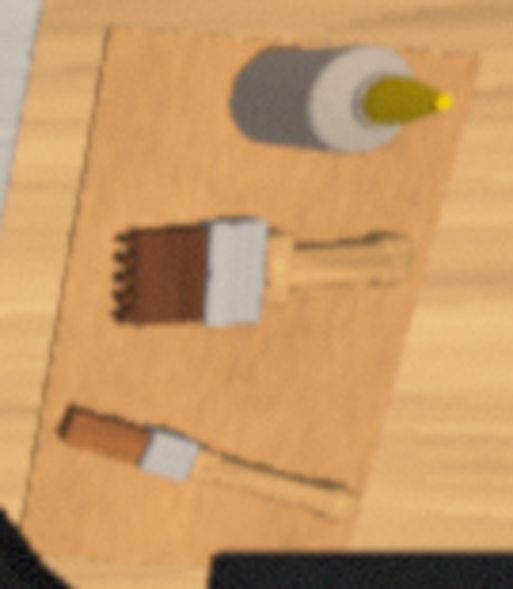

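Run:
```python
from h import *
st=status.sense(); w=imaging.get_image("wrist")
C=lambda u,v:(175+(u+.5)/2.8-.5,30+(v+.5)/2.8-.5)
B=lambda u,v:(340+(u+.5)/3.8-.5,85+(v+.5)/3.8-.5)
L=np.array([at(w,*C(*p),.214,st) for p in [(52,30),(505,77),(430,492),(38,455)]])
print(L.round(3),L.mean(0).round(3),[np.linalg.norm(L[i]-L[i-1]).round(3) for i in range(4)])
x=(L[0]+L[1]-L[2]-L[3]);print("yaw",np.arctan2(x[1],x[0]), "front mid",(L[2]+L[3])/2)
j=at(w,*C(213,360),.289,st);print("jar",j, "width",at(w,*C(272,360),.289,st)-at(w,*C(155,360),.289,st))
print("tread front mid",at(w,*C(223,531),.098,st))
P=[("bristle",118,278),("handle",410,256),("ferr L",208,274),("ferr R",267,271)]
for n,u,v in P: print(n,at(w,*B(u,v),.025 if n!="handle" else .02,st).round(4))
print("glue",at(w,*B(443,101),.141,st))
print("to jar",togo([j[0],j[1],.235],st))
```

```text
[[ 0.754  0.072  0.214]
 [ 0.73  -0.146  0.214]
 [ 0.518 -0.122  0.214]
 [ 0.543  0.096  0.214]] [ 0.636 -0.025  0.214] [np.float64(0.213), np.float64(0.218), np.float64(0.214), np.float64(0.219)]
yaw -0.11467911041280911 front mid [ 0.53031681 -0.01254374  0.214     ]
jar [ 0.60798133 -0.00413977  0.289     ] width [-0.00073587 -0.05104725  0.        ]
tread front mid [ 0.44709051 -0.00249574  0.098     ]
bristle [ 0.5575 -0.2564  0.025 ]
handle [ 0.5669 -0.4237  0.02  ]
ferr L [ 0.559  -0.3074  0.025 ]
ferr R [ 0.5603 -0.3407  0.025 ]
glue [ 0.65559702 -0.34412803  0.141     ]
to jar (array([ 1.61, -0.64, 22.89]), np.float64(-90.94), None)
```

>>> jog_arm --targets '[0,0.8,-0.3,3.5,0,0,0.8,-0.3,4,0,0,0,0,4,0,0,0,0,3.5,0,0,0,0,3,0,0,0,0,2,0,0,0,0,0,0,0,0,0,0,0]'

```text
time_s: 2.9
tool_pos: [0.6051, -0.0194, 0.2614]
ee_rot: [-3.136, 0.058, -0.02]
contact_force: [0.4, 2.8, 3.6]
opening: 0.087
```

Run:
```python
from h import *
st=status.sense(); w=imaging.get_image("wrist")
cv2.imwrite("pics/w2.png",w["frame"][:,:,::-1])
print(st["tool_pos"],togo([.608,-.004,.235],st))
```

```text
[ 0.60509104 -0.01941422  0.26139382] (array([ 0.2 , -1.54,  2.65]), np.float64(-92.1), None)
```

View pics/w2.png

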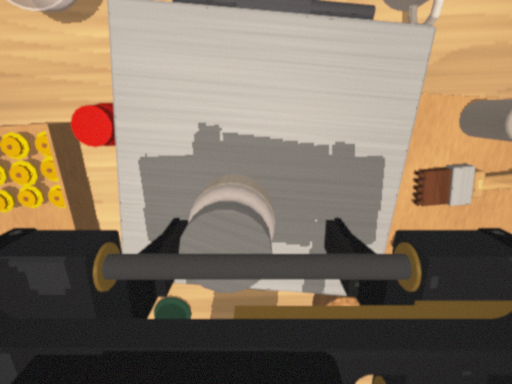

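>>> jog_arm --targets '[0,0,-0.8,-1,0,0,0.1,-0.8,-1,0,0,0,0,-2,0,0,0,0,0,0,0,0,0,0,0]'

```text
time_s: 3.37
tool_pos: [0.6096, -0.0032, 0.3165]
ee_rot: [-3.138, 0.061, -0.044]
contact_force: [0.1, 0.3, -0.6]
opening: 0.0869
```

Run:
```python
from h import *
st=status.sense(); w=imaging.get_image("wrist")
cv2.imwrite("pics/w3.png",w["frame"][:,:,::-1])
print(st["tool_pos"],togo([.608,-.004,.235],st),st["contact_force"],tool(st).round(3))
```

```text
[ 0.60961349 -0.00323948  0.31650474] (array([-0.39,  0.11,  8.14]), np.float64(-92.24), None) [ 0.06719258  0.30590859 -0.59246182] [[ 0.999 -0.039  0.028]
 [-0.039 -0.999  0.002]
 [ 0.028 -0.003 -1.   ]]
```

View pics/w3.png

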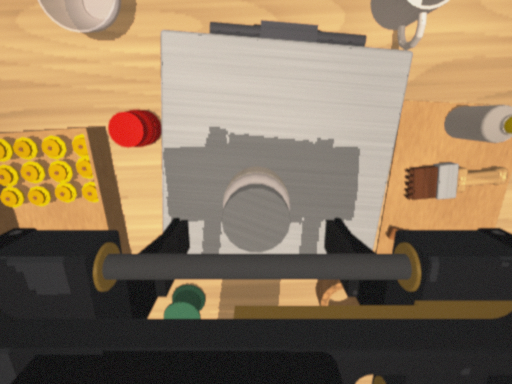

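Run:
```python
from h import *
st=status.sense(); w=imaging.get_image("wrist")
print(at(w,256,217,.289,st), at(w,222,217,.289,st),at(w,290,217,.289,st))
```

```text
[ 0.61071238 -0.00282285  0.289     ] [0.61164745 0.02210212 0.289     ] [ 0.60977788 -0.02773254  0.289     ]
```

>>> jog_arm --targets '[0,-0.1,0,2,0,0,-0.1,0,2,0,0,0,0,2,0,0,0,0,1.5,0,0,0,0,0,0,0,0,0,0,0]'

```text
time_s: 3.97
tool_pos: [0.6103, -0.0024, 0.2398]
ee_rot: [-3.139, 0.06, -0.049]
contact_force: [-0.3, -0.1, 1.0]
opening: 0.0873
```

Straddling the jar cleanly, with no contact. Closing.

>>> jog_arm --targets '[1,0,0,0.3,0,1,0,0,0,0,1,0,0,0,0,1,0,0,0,0,1,0,0,0,0,1,0,0,0,0]' --squeeze 20

```text
time_s: 4.47
tool_pos: [0.612, -0.0025, 0.2407]
ee_rot: [-3.139, 0.06, -0.057]
contact_force: [-0.2, -0.3, -1.2]
opening: 0.0571
```

>>> jog_arm --targets '[1,0,0,-1.5,0,1,0,0,-2,0,1,0,0,-2,0,1,0,0,0,0]'

```text
time_s: 4.8
tool_pos: [0.6088, -0.0025, 0.2956]
ee_rot: [-3.139, 0.06, -0.05]
contact_force: [-0.1, -0.3, -0.5]
opening: 0.057
```

Run:
```python
from h import *
st=status.sense(); w=imaging.get_image("wrist")
cv2.imwrite("pics/w4.png",w["frame"][:,:,::-1])
print(st["tool_pos"],st["opening"],togo([.464,.338,.32],st),st["contact_force"],tool(st).round(3))
```

```text
[ 0.60876478 -0.00250248  0.29562003] 0.057035124922591156 (array([-15.69, -33.47,  -2.86]), np.float64(-92.2), None) [-0.06951421 -0.34298202 -0.48406451] [[ 0.999 -0.038  0.032]
 [-0.038 -0.999  0.001]
 [ 0.032 -0.002 -0.999]]
```

View pics/w4.png

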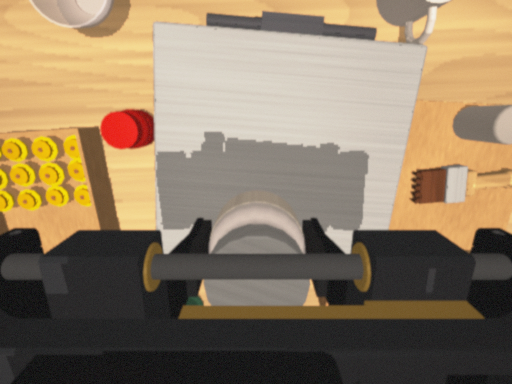

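>>> jog_arm --targets '[1,-0.7,-1.5,-0.3,0,1,-1,-2.3,-0.3,0,1,-1.2,-2.5,-0.3,0,1,-1.2,-2.5,-0.3,0,1,-1.2,-2.5,-0.3,0,1,-1.2,-2.5,-0.3,0,1,-1.2,-2.5,-0.3,0,1,-1.2,-2.5,-0.3,0,1,-1.2,-2.5,-0.2,0,1,-1.2,-2.5,0,0,1,-1.2,-2.5,0,0,1,-1.2,-2.5,0,0]'

```text
time_s: 5.85
tool_pos: [0.467, 0.3031, 0.298]
ee_rot: [3.14, -0.073, 0.007]
contact_force: [0.9, 0.5, -1.7]
opening: 0.0574
```

Run:
```python
from h import *
st=status.sense()
print(st["tool_pos"],st["opening"],togo([.464,.338,.30],st),st["contact_force"],tool(st).round(3))
```

```text
[0.46695169 0.30306509 0.29797324] 0.05741546746414811 (array([-0.46, -3.48, -0.21]), np.float64(-92.68), None) [ 0.92778577  0.4604537  -1.73080732] [[ 0.999 -0.047  0.005]
 [-0.047 -0.999 -0.001]
 [ 0.005  0.001 -1.   ]]
```

>>> jog_arm --targets '[1,-0.2,-1.7,0,0,1,-0.2,-1.3,0,0,1,0,0,0,0]'

```text
time_s: 6.1
tool_pos: [0.4568, 0.3404, 0.2928]
ee_rot: [3.14, -0.062, -0.004]
contact_force: [-0.3, -0.1, -2.0]
opening: 0.0574
```

Run:
```python
from h import *
st=status.sense(); w=imaging.get_image("wrist"); t=imaging.get_image("top");s=imaging.get_image("scene")
print(st["tool_pos"],tool(st).round(3))
cv2.imwrite("pics/w5.png",w["frame"][:,:,::-1])
cv2.imwrite("pics/s5.png",cv2.resize(s["frame"][130:330,250:450,::-1],None,fx=2.8,fy=2.8,interpolation=cv2.INTER_CUBIC))
```

```text
[0.45681763 0.34039338 0.2928061 ] [[ 0.999 -0.039 -0.003]
 [-0.039 -0.999 -0.001]
 [-0.003  0.001 -1.   ]]
```

View pics/w5.png

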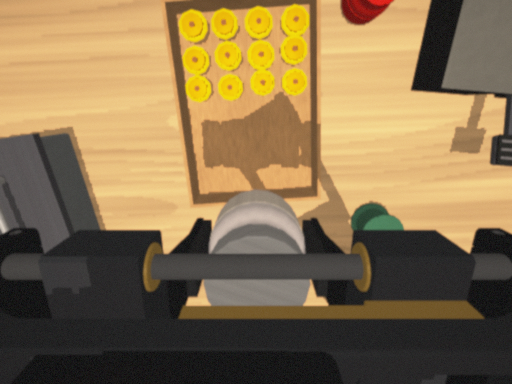

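View pics/s5.png

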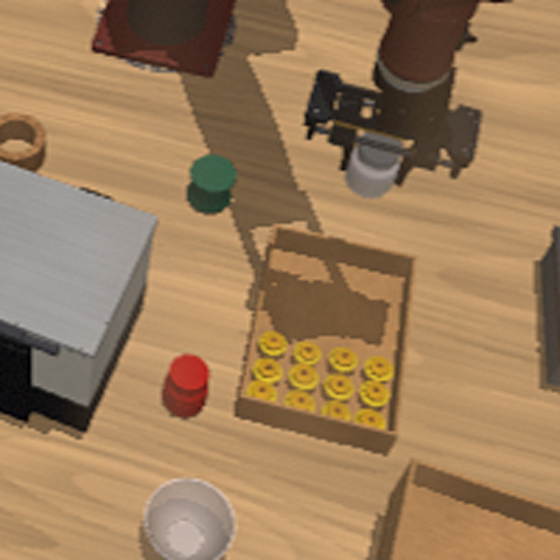

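Run:
```python
from h import *
st=status.sense(); w=imaging.get_image("wrist")
L=[at(w,*p,.055,st) for p in [(194,203),(317,195),(167,3),(318,1)]]
print(np.round(L,3))
# jar bottom height check: jar under TCP by ~?
f=(L[0]+L[1])/2; x=(L[2]-L[0]);x/=np.linalg.norm(x)
x2=(L[3]-L[1]);x2/=np.linalg.norm(x2);print(x,x2)
x=(x+x2)/2
g=f+x*(0.005+.0735);print("space",g, togo([g[0],g[1],.05],st))
```

```text
[[0.397 0.434 0.055]
 [0.402 0.247 0.055]
 [0.663 0.44  0.055]
 [0.657 0.252 0.055]]
[0.99978135 0.02091038 0.        ] [0.99986504 0.01642874 0.        ]
space [0.47837043 0.34239363 0.055     ] (array([ 2.03, -0.65, 24.33]), np.float64(-92.4), None)
```

>>> jog_arm --targets '[1,0.3,0,2,0,1,0.5,0,2.5,0,1,0.5,0,2.5,0,1,0,0,2.5,0,1,0,0,2.5,0,1,0,0,2.5,0,1,0,0,2,0,1,0,0,1,0,1,0,0,0,0]'

```text
time_s: 7.05
tool_pos: [0.479, 0.3272, 0.1153]
ee_rot: [3.14, -0.09, 0.012]
contact_force: [-0.7, -0.0, -2.6]
opening: 0.0576
```

Run:
```python
from h import *
st=status.sense()
print(st["tool_pos"],st["opening"],togo([.47,.34,.0315],st),st["contact_force"],tool(st).round(3))
```

```text
[0.47895383 0.327189   0.11534517] 0.057645105518147784 (array([-1.03, -1.23,  8.38]), np.float64(-93.28), None) [-0.67202205 -0.01012173 -2.59870734] [[ 0.998 -0.057  0.008]
 [-0.057 -0.998 -0.001]
 [ 0.008  0.    -1.   ]]
```

>>> jog_arm --targets '[1,-0.3,-0.5,1,0,1,-0.3,-0.6,1.5,0,1,-0.2,-0.4,1.5,0,1,0,-0.1,1,0,1,0,0,1,0,1,0,0,0.5,0,1,0,0,0,0]'

```text
time_s: 7.63
tool_pos: [0.478, 0.3458, 0.0535]
ee_rot: [-3.135, 0.096, -0.029]
contact_force: [-0.8, -1.0, -0.8]
opening: 0.0577
```

Run:
```python
from h import *
st=status.sense()
print(st["tool_pos"],st["opening"],togo([.47,.34,.0315],st),st["contact_force"],tool(st).round(3))
```

```text
[0.47798208 0.3457784  0.05347322] 0.05768533370569064 (array([-0.8 ,  0.64,  2.18]), np.float64(-93.5), None) [-0.7971844  -0.95877317 -0.84559002] [[ 0.998 -0.061  0.019]
 [-0.061 -0.998  0.005]
 [ 0.018 -0.006 -1.   ]]
```

>>> jog_arm --targets '[1,-0.2,0,0.5,0,1,-0.2,0.1,0.5,0,1,0,0,0.5,0,1,0,0,0.3,0,1,0,0,0,0]'

```text
time_s: 8.05
tool_pos: [0.4757, 0.3455, 0.036]
ee_rot: [-3.133, 0.097, -0.034]
contact_force: [-0.7, 0.7, -1.5]
opening: 0.0574
```

>>> jog_arm --targets '[1,0,0,0.25,0,1,0,0,0.2,0,1,0,0,0.15,0,1,0,0,0,0]'

```text
time_s: 8.38
tool_pos: [0.4763, 0.346, 0.0319]
ee_rot: [-3.132, 0.097, -0.034]
contact_force: [0.3, -0.4, -1.5]
opening: 0.0573
```

>>> jog_arm --targets '[1,0,0,0.2,0,1,0,0,0.2,0,1,0,0,0,0]'

```text
time_s: 8.63
tool_pos: [0.4768, 0.3466, 0.0321]
ee_rot: [-3.133, 0.096, -0.034]
contact_force: [0.4, -0.2, -1.2]
opening: 0.0573
```

>>> jog_arm --targets '[1,0,0,0.4,0,1,0,0,0.4,0,1,0,0,0.3,0]'

```text
time_s: 8.88
tool_pos: [0.4786, 0.3472, 0.0293]
ee_rot: [-3.133, 0.094, -0.036]
contact_force: [-12.7, -8.4, 25.3]
opening: 0.0576
```

>>> jog_arm --targets '[1,0,0,-0.2,0,1,0,0,-0.1,0]'

```text
time_s: 9.05
tool_pos: [0.4792, 0.3475, 0.0336]
ee_rot: [-3.133, 0.094, -0.039]
contact_force: [-0.4, -0.1, -2.1]
opening: 0.0573
```

>>> jog_arm --targets '[1,0,0,0.3,0,1,0,0,0.15,0,1,0,0,0.1,0]'

```text
time_s: 9.3
tool_pos: [0.4801, 0.3479, 0.0294]
ee_rot: [-3.132, 0.094, -0.04]
contact_force: [-9.2, -5.0, 22.6]
opening: 0.0576
```

>>> jog_arm --targets '[0.8,0,0,-0.1,0,0.4,0,0,0,0,0,0,0,0,0,0,0,0,0,0,0,0,0,0,0]'

```text
time_s: 9.72
tool_pos: [0.4797, 0.3477, 0.0282]
ee_rot: [-3.133, 0.094, -0.039]
contact_force: [0.2, -0.2, 0.1]
opening: 0.0705
```

Run:
```python
from h import *
st=status.sense(); w=imaging.get_image("wrist"); s=imaging.get_image("scene")
print(st["tool_pos"],st["opening"],st["contact_force"],tool(st).round(3))
cv2.imwrite("pics/w6.png",w["frame"][:,:,::-1])
cv2.imwrite("pics/s6.png",cv2.resize(s["frame"][130:330,250:450,::-1],None,fx=2.8,fy=2.8,interpolation=cv2.INTER_CUBIC))
```

```text
[0.47970371 0.34770502 0.02821544] 0.07047398204974709 [ 0.1834159  -0.16288937  0.06507274] [[ 0.998 -0.06   0.025]
 [-0.06  -0.998  0.007]
 [ 0.024 -0.008 -1.   ]]
```

View pics/w6.png

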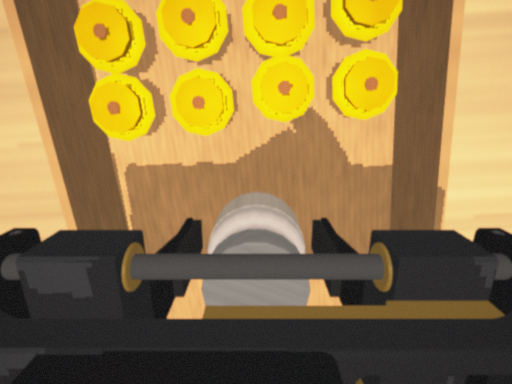

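View pics/s6.png

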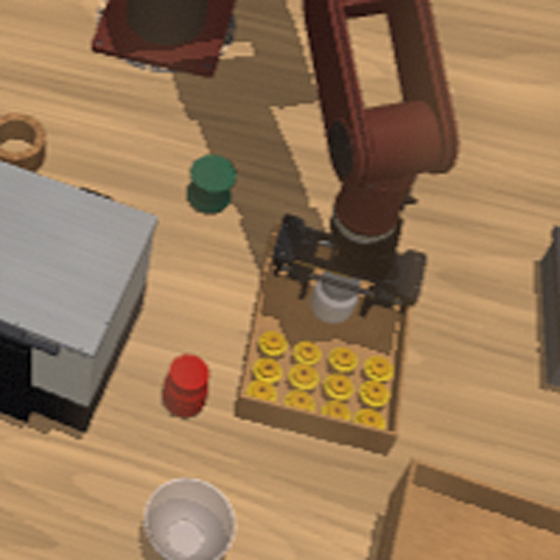

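Jar stands upright in the empty part. Opening fully, then lifting out.

>>> jog_arm --targets '[0,0,0,0,0,0,0,0,0,0,0,0,0,-1,0,0,0,0,-1.5,0,0,0,0,-2,0,0,0,0,-2,0]'

```text
time_s: 10.32
tool_pos: [0.4742, 0.345, 0.0909]
ee_rot: [-3.139, 0.095, -0.023]
contact_force: [-0.1, 0.5, 0.4]
opening: 0.0868
```

>>> jog_arm --targets '[0,0,0,-2,0,0,0,0,-2,0,0,0,0,-3,0,0,0,0,-3,0,0,0,0,-3,0,0,0,0,0,0]'

```text
time_s: 10.82
tool_pos: [0.4727, 0.3453, 0.236]
ee_rot: [-3.134, 0.094, -0.034]
contact_force: [1.2, 1.1, 0.7]
opening: 0.0867
```

Run:
```python
from h import *
st=status.sense(); w=imaging.get_image("wrist")
print(st["tool_pos"],st["opening"],st["contact_force"],tool(st).round(3))
cv2.imwrite("pics/w7.png",w["frame"][:,:,::-1])
```

```text
[0.47271362 0.34532241 0.23599486] 0.08667034877860608 [1.16803043 1.10943287 0.71412142] [[ 0.998 -0.06   0.022]
 [-0.06  -0.998  0.005]
 [ 0.022 -0.006 -1.   ]]
```

View pics/w7.png

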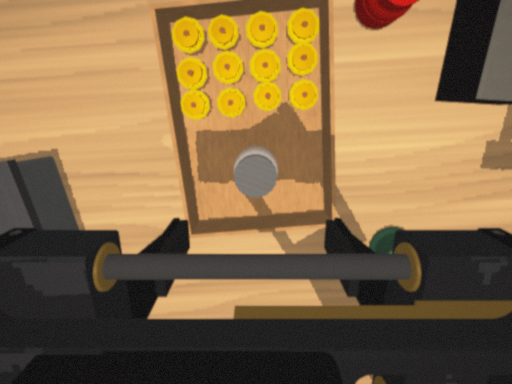

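>>> jog_arm --targets '[1,0,2,-0.2,3.2,1,0,3,0,0,1,0,3,0,0,1,0,3,0,0,1,0,3,0,0,1,0,3,0,0,1,0,3,0,0,1,0,3,0,0,1,0,3,0,0,1,0,3,0,0,1,0,3,0,0,1,0,2,0,0]'

```text
time_s: 11.87
tool_pos: [0.4258, -0.0027, 0.2283]
ee_rot: [-3.131, 0.171, -0.022]
contact_force: [0.2, 0.3, 0.2]
opening: 0.0146
```

Run:
```python
from h import *
st=status.sense(); w=imaging.get_image("wrist")
print(st["tool_pos"],st["opening"],st["contact_force"],tool(st).round(3))
print(togo([.464,-.005,.1],st,-96.6))
cv2.imwrite("pics/w8.png",w["frame"][:,:,::-1])
```

```text
[ 0.42575861 -0.00265479  0.22829226] 0.014646845034655742 [0.19177499 0.28957025 0.23097789] [[ 0.994 -0.109  0.014]
 [-0.109 -0.994  0.005]
 [ 0.014 -0.007 -1.   ]]
(array([ 3.65, -0.09, 12.88]), np.float64(-96.24), np.float64(0.36))
```

View pics/w8.png

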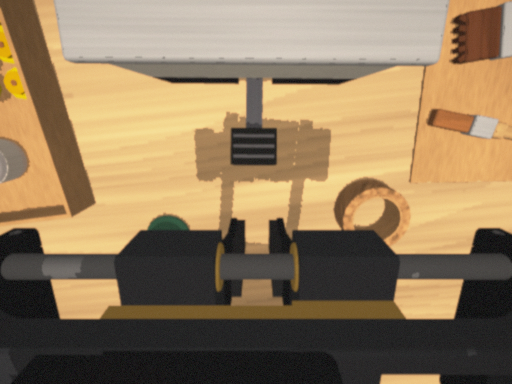

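Run:
```python
from h import *
st=status.sense(); w=imaging.get_image("wrist")
p=at(w,254,146.5,.092,st);print(p,at(w,232,146,.092,st)-at(w,277,146,.092,st))
print(at(w,254,164,.097,st),at(w,254,128,.087,st))
print(togo([p[0]-.004,p[1],.11],st,-96.6))
```

```text
[ 0.46346239 -0.00593035  0.092     ] [0.00524231 0.04779692 0.        ]
[ 0.44555134 -0.00397558  0.097     ] [ 0.48239948 -0.00800082  0.087     ]
(array([ 3.23, -0.22, 11.86]), np.float64(-96.32), np.float64(0.28))
```

>>> jog_arm --targets '[1,0.8,-0.1,1.5,0,1,0.8,-0.2,2,0,1,0.8,-0.1,2,0,1,0.6,0,2,0,1,0,0,1.5,0,1,0,0,1,0,1,0,0,0,0]'

```text
time_s: 12.55
tool_pos: [0.4586, 0.0017, 0.1243]
ee_rot: [-3.128, 0.18, -0.024]
contact_force: [-0.8, 0.7, -0.1]
opening: 0.0007
```

Run:
```python
from h import *
st=status.sense(); w=imaging.get_image("wrist")
print(st["tool_pos"],st["opening"],st["contact_force"],tool(st).round(3))
print(togo([.46,-.006,.1],st,-96.6))
```

```text
[0.45858548 0.00172711 0.12427676] 0.0007454213498995785 [-0.75049953  0.70651572 -0.10857695] [[ 0.993 -0.115  0.016]
 [-0.115 -0.993  0.008]
 [ 0.015 -0.01  -1.   ]]
(array([0.19, 0.77, 2.42]), np.float64(-96.58), np.float64(0.02))
```

>>> jog_arm --targets '[1,0,0.4,1,0,1,0,0.3,1,0,1,0,0,0.8,0,1,0,0,0.8,0,1,0,0,0.8,0]' --squeeze 40

```text
time_s: 13.02
tool_pos: [0.4625, -0.0056, 0.0842]
ee_rot: [-3.129, 0.178, -0.038]
contact_force: [-3.4, 0.4, 10.2]
opening: 0.0003
```

>>> jog_arm --targets '[1,-0.2,0,0.9,0,1,-0.2,0,0.9,0,1,-0.2,0,0.9,0,1,-0.2,0,0.9,0]'

```text
time_s: 13.35
tool_pos: [0.4568, -0.005, 0.0491]
ee_rot: [-3.128, 0.18, -0.042]
contact_force: [1.4, 1.2, 0.7]
opening: 0.0003
```

>>> jog_arm --targets '[1,-0.1,0,0.5,0,1,0,0,0.5,0,1,0,0,0.3,0]'

```text
time_s: 13.6
tool_pos: [0.4558, -0.0049, 0.0429]
ee_rot: [-3.128, 0.179, -0.031]
contact_force: [-19.5, 2.0, 36.4]
opening: 0.0008
```

Bottomed out at z≈0.043 with 36 N. I'll hold briefly and check the lid.

>>> jog_arm --targets '[1,0,0,-0.1,0,1,0,0,0,0,1,0,0,0,0,1,0,0,0,0]'

```text
time_s: 13.93
tool_pos: [0.4573, -0.0054, 0.0459]
ee_rot: [-3.129, 0.179, -0.036]
contact_force: [0.0, -0.2, -0.0]
opening: 0.0004
```

Run:
```python
from h import *
st=status.sense(); s=imaging.get_image("scene"); w=imaging.get_image("wrist")
print(st["tool_pos"],st["contact_force"])
cv2.imwrite("pics/s9.png",cv2.resize(s["frame"][130:330,150:400,::-1],None,fx=2.8,fy=2.8,interpolation=cv2.INTER_CUBIC))
cv2.imwrite("pics/w9.png",w["frame"][:,:,::-1])
```

```text
[ 0.45730756 -0.00542571  0.04594986] [ 0.01018382 -0.23930591 -0.03206274]
```

View pics/s9.png

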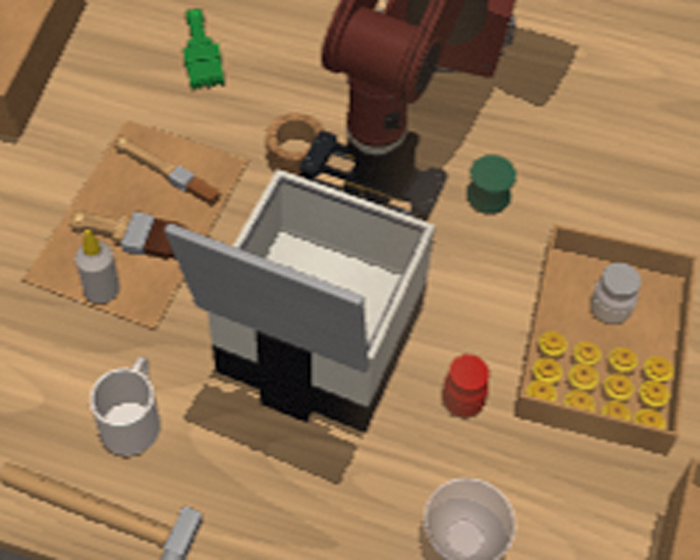

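View pics/w9.png

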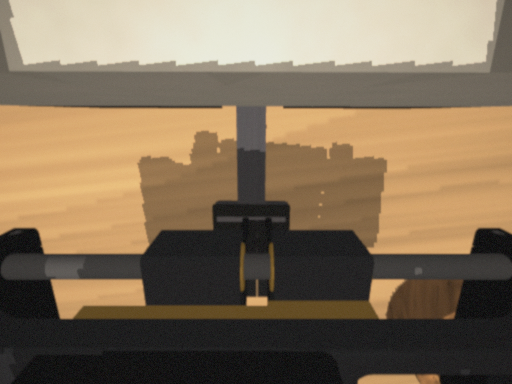

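The lid stands fully open, held by itself (upright panel in the crop), and the jar stands in the tray. Next is the brush. A ferrule grasp would put the gripper body into the glue bottle, so I'll take the brush by its bristle end.

>>> jog_arm --targets '[1,0,0,-1,0,1,0,0,-2,0,1,0,0,-3,0,1,0,0,-3,0,1,0,0,-3,0,1,0,0,-3,0,1,0,0,-3,0,1,0,0,-3,-5,0,0,0,-2,-7,0,0,0,-1,-7,0,0,0,0,-7,0,0,0,0,-7]'

```text
time_s: 15.03
tool_pos: [0.4471, -0.0064, 0.3]
ee_rot: [-3.05, -0.738, -0.027]
contact_force: [-0.6, 0.8, -0.2]
opening: 0.0195
```

Run:
```python
from h import *
st=status.sense()
print(st["tool_pos"],st["joint_positions"].round(2),tool(st).round(3))
print(togo([.5585,-.28,.25],st,7))
```

```text
[ 0.44712098 -0.00640331  0.2999507 ] [-0.2  -0.27  1.87  0.01  1.53  0.9 ] [[ 0.889  0.457  0.016]
 [ 0.457 -0.889  0.007]
 [ 0.017  0.001 -1.   ]]
(array([-2.69, 29.42,  4.97]), np.float64(-62.79), np.float64(-69.79))
```

>>> jog_arm --targets '[0,0,0.5,0,-7.1,0,0,0.5,0,-7.1,0,0,0.5,0,-7.1,0,0,0.5,0,-7.1,0,0,0,0,-7.1,0,0,0,0,-7.1,0,0,0,0,-7.1,0,0,0,0,-7.1,0,0,0,0,-7.1,0,0,0,0,-4]'

```text
time_s: 15.87
tool_pos: [0.4579, -0.0225, 0.3052]
ee_rot: [2.096, 2.329, 0.027]
contact_force: [1.1, -0.3, 0.4]
opening: 0.0837
```

Run:
```python
from h import *
st=status.sense()
print(st["tool_pos"],st["joint_positions"].round(2),tool(st).round(3))
print(togo([.5585,-.28,.22],st,7))
```

```text
[ 0.45787152 -0.02249792  0.30524444] [-0.23 -0.25  1.84  0.01  1.54 -0.34] [[-0.105  0.994  0.018]
 [ 0.994  0.105  0.007]
 [ 0.005  0.018 -1.   ]]
(array([-26.71,   7.15,   8.52]), np.float64(6.02), np.float64(-0.98))
```

>>> jog_arm --targets '[0,-2,0.5,0,0,0,-2.7,0.7,0.5,0,0,-2.8,0.8,0.5,0,0,-2.8,0.8,0.5,0,0,-2.8,0.8,0.5,0,0,-2.8,0.8,0.5,0,0,-2.8,0.8,0.5,0,0,-2.8,0.8,0.5,0,0,-2.5,0.6,0,0,0,-2,0.5,0,-1,0,0,0,0,0]'

```text
time_s: 16.78
tool_pos: [0.5597, -0.2821, 0.2718]
ee_rot: [2.064, 2.358, 0.03]
contact_force: [0.1, 0.3, -1.0]
opening: 0.0868
```

Run:
```python
from h import *
st=status.sense(); w=imaging.get_image("wrist")
print(st["tool_pos"],st["joint_positions"].round(2),tool(st).round(3))
print(togo([.5585,-.28,.12],st,7))
cv2.imwrite("pics/w10.png",w["frame"][:,:,::-1])
```

```text
[ 0.55969819 -0.28209704  0.2717868 ] [-0.6   0.19  1.47  0.02  1.47 -0.74] [[-0.133  0.991  0.018]
 [ 0.991  0.132  0.009]
 [ 0.007  0.019 -1.   ]]
(array([ 0.12, -0.38, 15.18]), np.float64(7.61), np.float64(0.61))
```

View pics/w10.png

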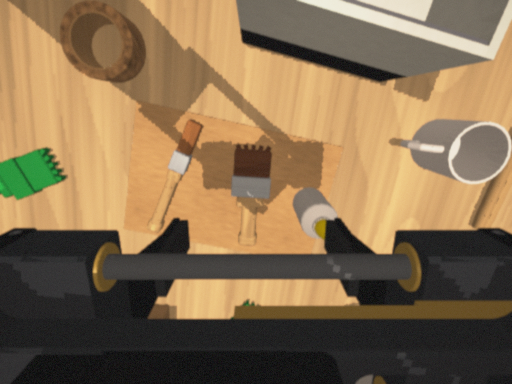

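The wrist view shows the broad brush with dark bristles at (252,162), ferrule (251,188) and handle end (247,243). The slim brush is at (180,165) and the glue bottle at (318,215). Measuring next.

Run:
```python
from h import *
st=status.sense(); w=imaging.get_image("wrist")
for n,u,v in [("tip",253,147),("bf",252,178),("fh",251.5,197),("end",247.5,244),("bl",234,165),("br",271,165),("glue",322,229)]:
    print(n,at(w,u,v,.022 if n!="glue" else .141,st).round(4))
```

```text
tip [ 0.5555 -0.2594  0.022 ]
bf [ 0.5601 -0.3064  0.022 ]
fh [ 0.5632 -0.3368  0.022 ]
end [ 0.567  -0.4178  0.022 ]
bl [ 0.5307 -0.2899  0.022 ]
br [ 0.5859 -0.2828  0.022 ]
glue [ 0.6434 -0.3264  0.141 ]
```

>>> jog_arm --targets '[0,0.5,-0.1,2,-1.7,0,0.3,-0.1,2.5,-1.7,0,0,0,2.5,0,0,0,0,2.5,0,0,0,0,2.5,0,0,0,0,2,0,0,0,0,1.5,0,0,0,0,0,0]'

```text
time_s: 17.55
tool_pos: [0.5594, -0.2596, 0.1183]
ee_rot: [1.979, 2.423, 0.037]
contact_force: [-0.7, 0.7, -0.6]
opening: 0.0869
```

Run:
```python
from h import *
st=status.sense(); w=imaging.get_image("wrist")
print(st["tool_pos"],tool(st).round(3))
print(togo([.5575,-.275,.01],st,11))
cv2.imwrite("pics/w11.png",w["frame"][:,:,::-1])
```

```text
[ 0.55943879 -0.25961152  0.11826701] [[-0.2    0.98   0.024]
 [ 0.98   0.199  0.01 ]
 [ 0.005  0.026 -1.   ]]
(array([-1.53, -0.78, 10.8 ]), np.float64(11.51), np.float64(0.51))
```

View pics/w11.png

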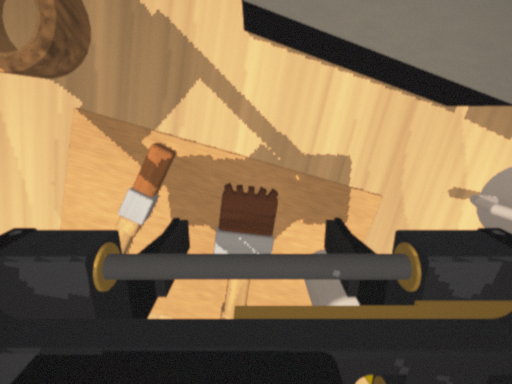

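Run:
```python
from h import *
st=status.sense(); w=imaging.get_image("wrist")
for n,u,v in [("tip",250,188),("bf",246,233),("bl",220,212),("br",277,212),("slimtip",160,148)]:
    print(n,at(w,u,v,.022,st).round(4))
```

```text
tip [ 0.5556 -0.2586  0.022 ]
bf [ 0.5608 -0.3063  0.022 ]
bl [ 0.5312 -0.2887  0.022 ]
br [ 0.5869 -0.278   0.022 ]
slimtip [ 0.4666 -0.2369  0.022 ]
```

>>> jog_arm --targets '[0,-0.9,-0.2,1.5,0,0,-0.9,-0.2,1.5,0,0,-0.4,-0.2,1.5,0,0,0,0,1.5,0,0,0,0,1.2,0,0,0,0,0,0]'

```text
time_s: 18.15
tool_pos: [0.569, -0.2876, 0.0585]
ee_rot: [1.962, 2.407, 0.04]
contact_force: [-1.9, 0.4, -0.7]
opening: 0.0871
```

Run:
```python
from h import *
st=status.sense()
print(st["tool_pos"],st["contact_force"],tool(st).round(3))
print(togo([.558,-.277,.01],st,11))
```

```text
[ 0.56904567 -0.28758253  0.05852765] [-1.88013723  0.3829196  -0.66998573] [[-0.201  0.979  0.044]
 [ 0.979  0.202 -0.003]
 [-0.011  0.043 -0.999]]
(array([ 1.31, -1.08,  4.8 ]), np.float64(11.64), np.float64(0.64))
```

>>> jog_arm --targets '[0,0.5,-0.5,0.5,0,0,0.5,-0.4,0.5,0,0,0.3,-0.3,0.5,0,0,0,0,0,0]'

```text
time_s: 18.48
tool_pos: [0.5553, -0.2771, 0.0439]
ee_rot: [1.96, 2.405, 0.041]
contact_force: [-0.8, 0.1, -1.0]
opening: 0.087
```

Run:
```python
from h import *
st=status.sense(); w=imaging.get_image("wrist")
print(st["tool_pos"],st["contact_force"],tool(st).round(3))
print(togo([.558,-.277,.01],st,11))
cv2.imwrite("pics/w12.png",w["frame"][:,:,::-1])
```

```text
[ 0.55529303 -0.27709189  0.04390961] [-0.84499835  0.13871953 -1.01442772] [[-0.201  0.978  0.047]
 [ 0.979  0.202 -0.004]
 [-0.013  0.045 -0.999]]
(array([-0.  ,  0.11,  3.4 ]), np.float64(11.65), np.float64(0.65))
```

View pics/w12.png

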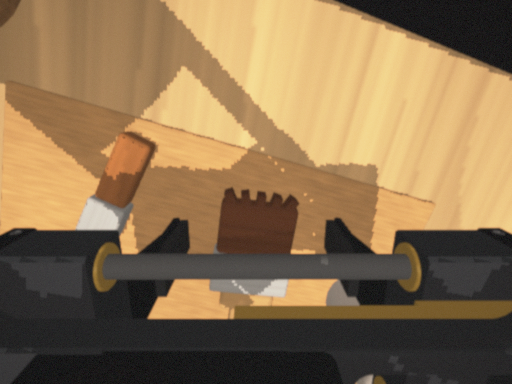

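>>> jog_arm --targets '[0,0,0,1,0,0,0,0,1,0,0,0,0,0.6,0,0,0,0,0.3,0,0,0,0,0,0]'

```text
time_s: 18.95
tool_pos: [0.5587, -0.2782, 0.0143]
ee_rot: [1.957, 2.402, 0.041]
contact_force: [0.2, -0.8, -0.4]
opening: 0.0869
```

>>> jog_arm --targets '[0,0,0,0.4,0,0,0,0,0,0,1,0,0,0,0,1,0,0,0,0,1,0,0,0,0,1,0,0,0,0,1,0,0,0,0,1,0,0,0,0]' --squeeze 45

```text
time_s: 19.62
tool_pos: [0.5594, -0.2786, 0.0101]
ee_rot: [1.957, 2.401, 0.041]
contact_force: [0.2, -0.8, -1.4]
opening: 0.0572
```

>>> jog_arm --targets '[1,0,0,-1,0,1,0,0,-2,0,1,0,0,-2,0,1,0,0,-2.5,0,1,0,0,-2.5,0,1,0,0,-2.5,0,1,0,0,-2.5,0,1,0,0,0,0]'

```text
time_s: 20.28
tool_pos: [0.5487, -0.2756, 0.1675]
ee_rot: [1.962, 2.407, 0.041]
contact_force: [0.9, 0.0, -0.4]
opening: 0.0569
```

Run:
```python
from h import *
st=status.sense(); w=imaging.get_image("wrist");s=imaging.get_image("scene")
print(st["tool_pos"],st["opening"],st["contact_force"],st["joint_positions"].round(2),tool(st).round(3))
cv2.imwrite("pics/w13.png",w["frame"][:,:,::-1])
cv2.imwrite("pics/s13.png",cv2.resize(s["frame"][130:330,150:400,::-1],None,fx=2.8,fy=2.8,interpolation=cv2.INTER_CUBIC))
```

```text
[ 0.54872747 -0.2756134   0.16749092] 0.05694582140571847 [ 0.86156132  0.01674525 -0.38665605] [-0.61  0.21  1.65  0.02  1.25 -0.82] [[-0.201  0.978  0.045]
 [ 0.979  0.202 -0.002]
 [-0.011  0.044 -0.999]]
```

View pics/w13.png

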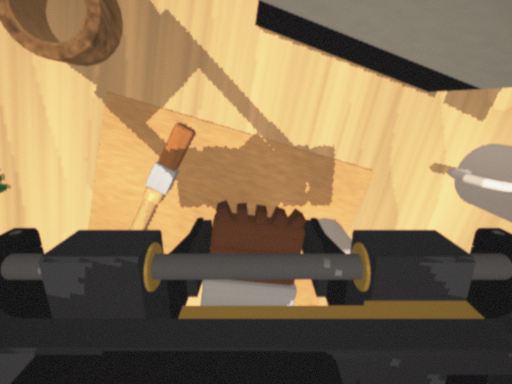

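View pics/s13.png

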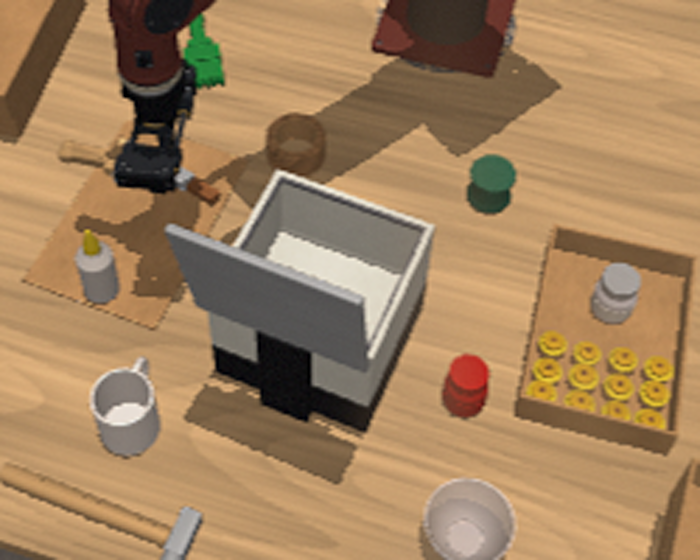

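>>> jog_arm --targets '[1,0,0,-2,0,1,0,0,-2.5,-6,1,0,0,-2.5,-7,1,0,0,-2,-7,1,0,0,-2,-7,1,0,0,-1.5,-7,1,0,0,0,-7,1,0,0,0,-7,1,0,0,0,-7,1,0,0,0,-7,1,0,0,0,-7,1,0,0,0,0]'

```text
time_s: 21.38
tool_pos: [0.5319, -0.2678, 0.2665]
ee_rot: [0.205, 3.132, 0.04]
contact_force: [1.2, 1.0, -1.4]
opening: 0.0573
```

Run:
```python
from h import *
st=status.sense()
print(st["tool_pos"],st["opening"],st["joint_positions"].round(2),tool(st).round(3))
print(togo([.585,-.019,.31],st,83.4))
```

```text
[ 0.53193285 -0.2677539   0.26649258] 0.057342852160257494 [-0.61  0.13  1.55  0.02  1.48 -2.05] [[-0.991  0.131  0.005]
 [ 0.131  0.991  0.025]
 [-0.001  0.026 -1.   ]]
(array([-2.02, 25.46, -3.69]), np.float64(82.5), np.float64(-0.9))
```

>>> jog_arm --targets '[1,0,1.5,-1.5,-0.9,1,-0.2,2.3,-1.5,0,1,-0.2,2.6,-1,0,1,-0.2,2.6,0,0,1,-0.2,2.6,0,0,1,-0.2,2.6,0,0,1,-0.2,2.6,0,0,1,-0.2,2.6,0,0,1,-0.2,2.3,0,0,1,-0.2,2,0,0,1,0,0,0,0]'

```text
time_s: 22.3
tool_pos: [0.576, -0.0252, 0.2944]
ee_rot: [-0.259, -3.101, -0.057]
contact_force: [-0.1, 0.3, -1.7]
opening: 0.0573
```

Run:
```python
from h import *
st=status.sense(); w=imaging.get_image("wrist");s=imaging.get_image("top")
print(st["tool_pos"],st["opening"],st["joint_positions"].round(2),tool(st).round(3))
print(togo([.585,-.019,.155],st,83.4))
cv2.imwrite("pics/w14.png",w["frame"][:,:,::-1])
cv2.imwrite("pics/t14.png",s["frame"][:,:,::-1])
s=imaging.get_image("scene")
cv2.imwrite("pics/s14.png",cv2.resize(s["frame"][100:300,150:400,::-1],None,fx=2.8,fy=2.8,interpolation=cv2.INTER_CUBIC))
```

```text
[ 0.57598385 -0.02523346  0.29438091] 0.05734561176472522 [-0.2   0.09  1.54  0.03  1.55 -1.61] [[-0.986  0.166 -0.026]
 [ 0.165  0.986  0.039]
 [ 0.032  0.034 -0.999]]
(array([-1.23,  0.29, 13.92]), np.float64(80.44), np.float64(-2.96))
```

View pics/w14.png

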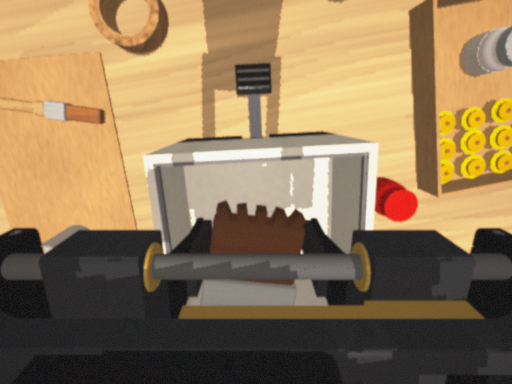

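View pics/s14.png

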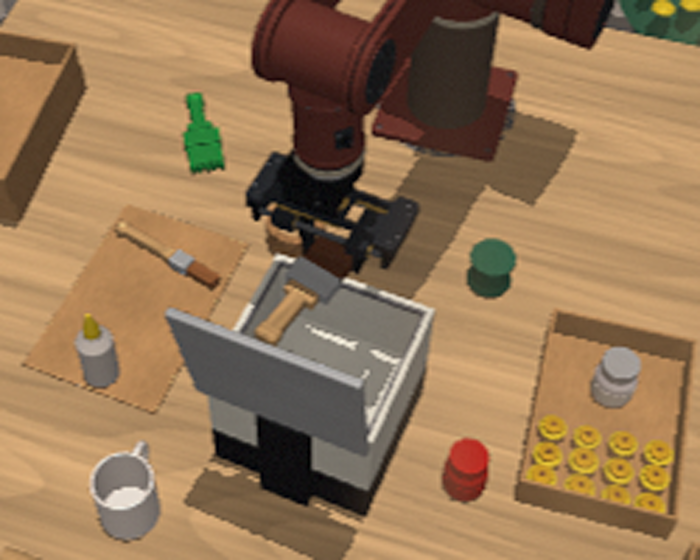

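>>> jog_arm --targets '[1,-0.4,0.1,1,-1.5,1,-0.4,0.1,1.5,-1.5,1,-0.3,0,1.5,0,1,0,0,1.5,0,1,0,0,1.5,0,1,0,0,1,0,1,0,0,0,0]'

```text
time_s: 23.03
tool_pos: [0.5845, -0.0344, 0.2061]
ee_rot: [-0.189, -3.106, -0.051]
contact_force: [-1.1, 0.3, -1.5]
opening: 0.0576
```

Run:
```python
from h import *
st=status.sense()
print(st["tool_pos"],st["contact_force"],tool(st).round(3))
print(togo([.585,-.019,.155],st,83.4))
```

```text
[ 0.58446486 -0.03436004  0.20608408] [-1.07658527  0.28969425 -1.53902604] [[-0.992  0.122 -0.027]
 [ 0.121  0.992  0.035]
 [ 0.031  0.031 -0.999]]
(array([-0.03,  1.37,  5.16]), np.float64(83.01), np.float64(-0.39))
```

>>> jog_arm --targets '[1,0,0.6,0.8,0,1,0,0.7,1.2,0,1,0,0.2,1.2,0,1,0,0,1,0,1,0,0,0,0]'

```text
time_s: 23.45
tool_pos: [0.5858, -0.018, 0.1612]
ee_rot: [-0.192, -3.107, -0.051]
contact_force: [-1.3, 0.6, -1.6]
opening: 0.0568
```

Run:
```python
from h import *
st=status.sense(); w=imaging.get_image("wrist")
print(st["tool_pos"],st["contact_force"],tool(st).round(3))
print(togo([.585,-.019,.155],st,83.4))
cv2.imwrite("pics/w15.png",w["frame"][:,:,::-1])
```

```text
[ 0.58575378 -0.01802314  0.16120401] [-1.26034105  0.59569603 -1.63094848] [[-0.992  0.124 -0.026]
 [ 0.123  0.992  0.034]
 [ 0.03   0.031 -0.999]]
(array([ 0.04, -0.13,  0.62]), np.float64(82.89), np.float64(-0.51))
```

View pics/w15.png

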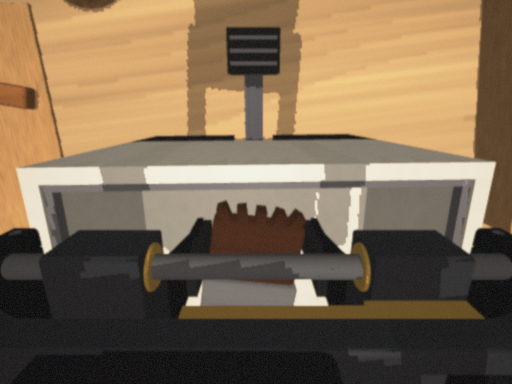

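Brush is inside the mouth, clear of the walls. Lowering a little more, then releasing and lifting.

>>> jog_arm --targets '[1,0,0,0.5,0,1,0,0,0,0,0,0,0,0,0,0,0,0,0,0,0,0,0,0,0,0,0,0,0,0,0,0,0,0,0]'

```text
time_s: 24.08
tool_pos: [0.5887, -0.0185, 0.1605]
ee_rot: [-0.192, -3.115, -0.049]
contact_force: [0.0, -0.2, -0.5]
opening: 0.082
```

>>> jog_arm --targets '[0,0,0,-1,0,0,0,0,-2,0,0,0,0,-2.5,0,0,0,0,-2.5,0,0,0,0,-2.5,0,0,0,0,-2.5,0,0,0,0,0,0]'

```text
time_s: 24.67
tool_pos: [0.5901, -0.023, 0.2998]
ee_rot: [-0.193, -3.114, -0.049]
contact_force: [0.7, -0.3, 1.1]
opening: 0.0867
```

Run:
```python
from h import *
st=status.sense(); w=imaging.get_image("wrist")
print(st["tool_pos"],st["contact_force"],tool(st).round(3))
print(togo([.455,-.004,.25],st,83.4))
cv2.imwrite("pics/w16.png",w["frame"][:,:,::-1])
s=imaging.get_image("scene")
cv2.imwrite("pics/s16.png",cv2.resize(s["frame"][100:300,150:400,::-1],None,fx=2.8,fy=2.8,interpolation=cv2.INTER_CUBIC))
```

```text
[ 0.59011658 -0.02304637  0.29975758] [ 0.69094273 -0.34269012  1.1174049 ] [[-0.992  0.124 -0.019]
 [ 0.123  0.992  0.033]
 [ 0.023  0.03  -0.999]]
(array([13.53,  0.07,  5.29]), np.float64(82.9), np.float64(-0.5))
```

View pics/w16.png

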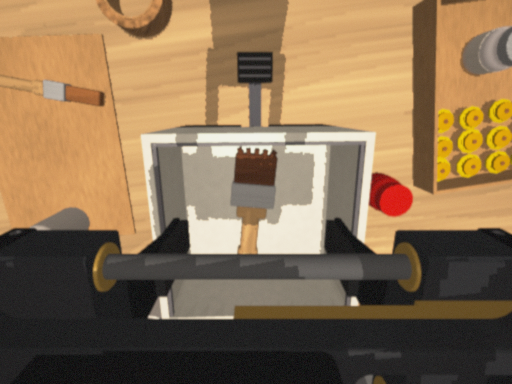

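View pics/s16.png

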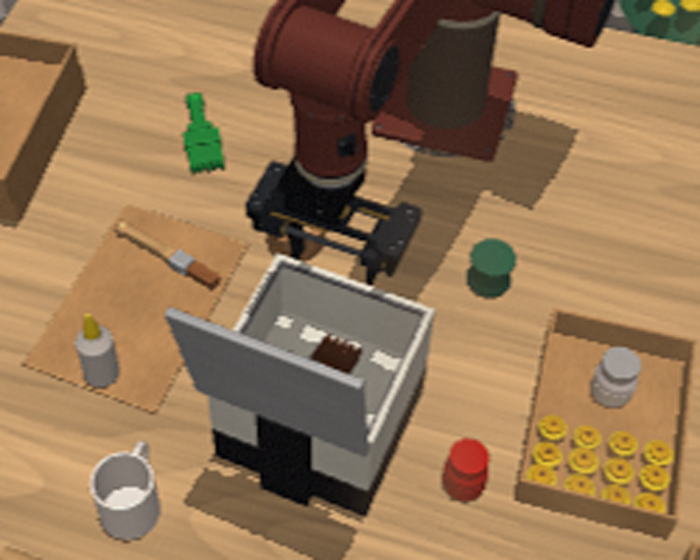

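Run:
```python
from h import *
st=status.sense(); w=imaging.get_image("wrist")
print(at(w,255,66.5,.043,st),at(w,237,66.5,.043,st),at(w,273,66.5,.043,st), at(w,255,52,.043,st),at(w,255,82,.043,st))
```

```text
[ 0.45244737 -0.00053086  0.043     ] [ 0.44949416 -0.0252323   0.043     ] [0.45541113 0.02425875 0.043     ] [0.43422479 0.00175893 0.043     ] [ 0.47243748 -0.00304275  0.043     ]
```

>>> jog_arm --targets '[0,1.5,0,0,-0.5,0,2.5,0,0,0,0,2.5,0,0,0,0,2.5,0,0,0,0,2.5,0,0,0,0,1.8,0,0,0,0,0,0,0,0]'

```text
time_s: 25.4
tool_pos: [0.4443, -0.0054, 0.284]
ee_rot: [-0.177, -3.083, -0.056]
contact_force: [-0.1, -0.8, -0.3]
opening: 0.0873
```

Run:
```python
from h import *
st=status.sense(); w=imaging.get_image("wrist")
print(st["tool_pos"],st["contact_force"],tool(st).round(3))
print(togo([.457,-.005,.12],st,83.4))
cv2.imwrite("pics/w17.png",w["frame"][:,:,::-1])
```

```text
[ 0.44433337 -0.00538829  0.28395556] [-0.14686666 -0.8336252  -0.28596447] [[-0.992  0.115 -0.051]
 [ 0.114  0.993  0.039]
 [ 0.055  0.033 -0.998]]
(array([-2.15, -0.36, 16.3 ]), np.float64(83.36), np.float64(-0.04))
```

View pics/w17.png

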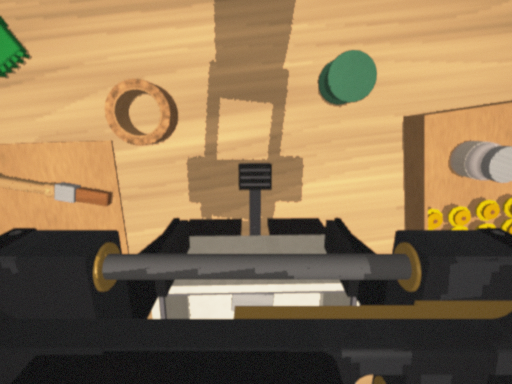

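Run:
```python
from h import *
st=status.sense(); w=imaging.get_image("wrist")
p=at(w,255.5,175.5,.043,st);print(p,at(w,255.5,162,.043,st),at(w,255.5,189,.043,st))
print(togo([p[0],p[1],.09],st,83.4))
```

```text
[ 4.53894619e-01 -4.43948698e-04  4.30000000e-02] [0.43386071 0.00189695 0.043     ] [ 0.4743967  -0.00283955  0.043     ]
(array([-1.84, -0.03, 19.31]), np.float64(83.36), np.float64(-0.04))
```

>>> jog_arm --targets '[0,-0.6,0,1.5,0,0,-0.6,0,2,0,0,-0.4,0,2.2,0,0,0,0,2.2,0,0,0,0,2.2,0,0,0,0,2.2,0,0,0,0,1.5,0,0,0,0,0,0]' --squeeze 60

```text
time_s: 26.17
tool_pos: [0.4624, -0.0034, 0.1361]
ee_rot: [-0.18, -3.085, -0.056]
contact_force: [0.1, -0.1, -0.3]
opening: 0.0871
```

Run:
```python
from h import *
st=status.sense(); w=imaging.get_image("wrist")
print(st["tool_pos"],st["contact_force"],tool(st).round(3))
print(togo([.454,-.001,.06],st,83.4))
cv2.imwrite("pics/w18.png",w["frame"][:,:,::-1])
```

```text
[ 0.46237774 -0.0033685   0.13608221] [ 0.0793003  -0.05659379 -0.29392459] [[-0.992  0.117 -0.049]
 [ 0.115  0.993  0.039]
 [ 0.053  0.033 -0.998]]
(array([ 0.45, -0.11,  7.64]), np.float64(83.29), np.float64(-0.11))
```

View pics/w18.png

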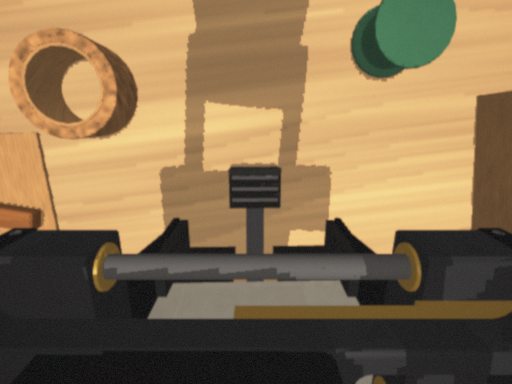

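Run:
```python
from h import *
st=status.sense(); w=imaging.get_image("wrist")
p=at(w,255,187,.043,st);print(p,at(w,255,166,.043,st),at(w,255,208,.043,st))
print(togo([p[0],p[1],.02],st,83.4))
```

```text
[ 0.45425392 -0.00100328  0.043     ] [0.43408838 0.00138532 0.043     ] [ 0.47517222 -0.00348105  0.043     ]
(array([ 0.28, -0.24, 11.77]), np.float64(83.29), np.float64(-0.11))
```

>>> jog_arm --targets '[0,0.2,0,1.2,0,0,0.1,0,1.5,0,0,0,0,1.5,0,0,0,0,1.5,0,0,0,0,1,0,0,0,0,0,0]'

```text
time_s: 26.77
tool_pos: [0.4655, -0.0023, 0.075]
ee_rot: [-0.18, -3.103, -0.052]
contact_force: [0.5, -0.1, -0.0]
opening: 0.0869
```

Run:
```python
from h import *
st=status.sense(); w=imaging.get_image("wrist")
print(st["tool_pos"],st["contact_force"],tool(st).round(3))
cv2.imwrite("pics/w19.png",w["frame"][:,:,::-1])
```

```text
[ 0.46554194 -0.002286    0.07503334] [ 0.45127218 -0.14625335 -0.00215901] [[-0.993  0.116 -0.031]
 [ 0.115  0.993  0.035]
 [ 0.034  0.032 -0.999]]
```

View pics/w19.png

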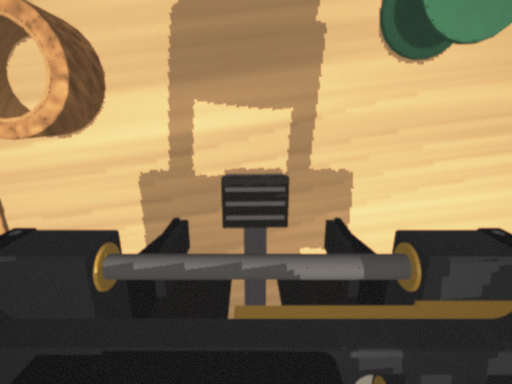

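>>> jog_arm --targets '[0,0.5,0,1,0,0,0.5,-0.1,1.2,0,0,0.2,0,1.2,0,0,0,0,1,0,0,0,0,0,0]'

```text
time_s: 27.23
tool_pos: [0.4559, -0.0012, 0.0339]
ee_rot: [-0.181, -3.114, -0.05]
contact_force: [-0.1, 0.0, 0.3]
opening: 0.0866
```

Run:
```python
from h import *
st=status.sense(); w=imaging.get_image("wrist")
print(st["tool_pos"],st["contact_force"],tool(st).round(3))
print(togo([.455,-.001,.02],st,83.4))
cv2.imwrite("pics/w20.png",w["frame"][:,:,::-1])
```

```text
[ 0.45593883 -0.00115039  0.03392283] [-0.05311251  0.01601545  0.26716   ] [[-0.993  0.116 -0.02 ]
 [ 0.115  0.993  0.033]
 [ 0.024  0.031 -0.999]]
(array([ 0.06, -0.04,  1.39]), np.float64(83.34), np.float64(-0.06))
```

View pics/w20.png

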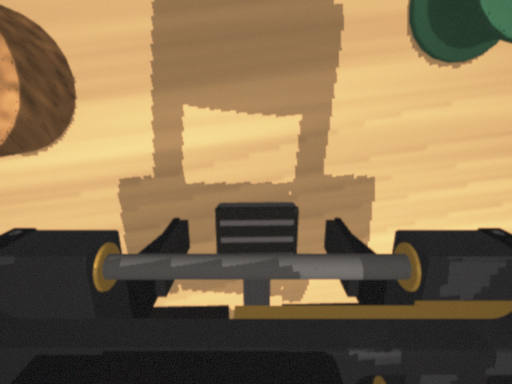

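>>> jog_arm --targets '[0,0,0,0.8,0,0,0,0,0.5,0,0,0,0,0,0]'

```text
time_s: 27.53
tool_pos: [0.4581, -0.0011, 0.0224]
ee_rot: [-0.181, -3.118, -0.049]
contact_force: [-0.2, 0.0, 0.1]
opening: 0.087
```

>>> jog_arm --targets '[1,0,0,0,0,1,0,0,0,0,1,0,0,0,0,1,0,0,0,0,1,0,0,0,0,1,0,0,0,0,1,0,0,0,0]' --squeeze 50

```text
time_s: 28.12
tool_pos: [0.4595, -0.0014, 0.0235]
ee_rot: [-0.181, -3.12, -0.049]
contact_force: [0.4, 0.5, -2.0]
opening: 0.0496
```

>>> jog_arm --targets '[1,0,0,-0.3,0,1,0,0,-0.3,0,1,0,0,-0.3,0,1,0,0,-0.3,0]'

```text
time_s: 28.45
tool_pos: [0.4601, -0.0015, 0.0352]
ee_rot: [-0.182, -3.121, -0.05]
contact_force: [4.2, 1.7, -3.8]
opening: 0.0494
```

>>> jog_arm --targets '[1,-0.05,0,-0.3,0,1,-0.05,0,-0.3,0,1,-0.05,0,-0.3,0]'

```text
time_s: 28.7
tool_pos: [0.4613, -0.0017, 0.0454]
ee_rot: [-0.182, -3.12, -0.05]
contact_force: [1.5, 1.8, -1.4]
opening: 0.0492
```

Run:
```python
from h import *
st=status.sense(); w=imaging.get_image("wrist")
print(st["tool_pos"],st["contact_force"],tool(st).round(3))
cv2.imwrite("pics/w21.png",w["frame"][:,:,::-1])
s=imaging.get_image("scene")
cv2.imwrite("pics/s21.png",cv2.resize(s["frame"][100:300,150:400,::-1],None,fx=2.8,fy=2.8,interpolation=cv2.INTER_CUBIC))
```

```text
[ 0.46131694 -0.00166774  0.04543356] [ 1.48004745  1.80958459 -1.36416236] [[-0.993  0.116 -0.014]
 [ 0.116  0.993  0.033]
 [ 0.018  0.031 -0.999]]
```

View pics/s21.png

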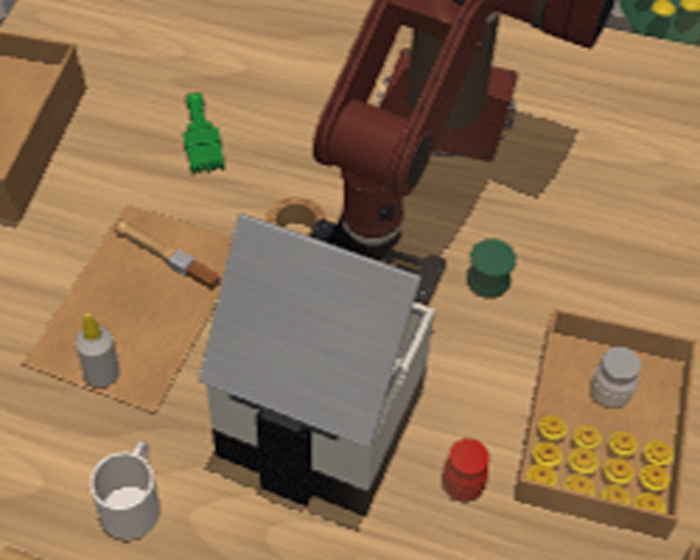

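View pics/w21.png

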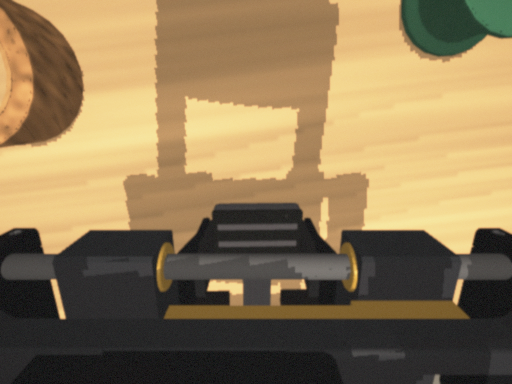

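The lid is about halfway down and under control, with the tread firmly pinched. Continuing.

>>> jog_arm --targets '[1,-0.1,0,-0.3,0,1,-0.1,0,-0.3,0,1,-0.1,0,-0.3,0,1,-0.1,0,-0.3,0]'

```text
time_s: 29.13
tool_pos: [0.4638, -0.002, 0.0582]
ee_rot: [-0.181, -3.115, -0.052]
contact_force: [-0.5, 2.8, 1.6]
opening: 0.0494
```

>>> jog_arm --targets '[1,-0.1,0,-0.3,0,1,-0.1,0,-0.3,0,1,-0.1,0,-0.3,0]'

```text
time_s: 29.38
tool_pos: [0.4666, -0.0023, 0.0683]
ee_rot: [-0.181, -3.114, -0.053]
contact_force: [-1.8, 3.2, 2.7]
opening: 0.0496
```

Run:
```python
from h import *
st=status.sense()
print(st["tool_pos"],st["contact_force"])
s=imaging.get_image("scene")
cv2.imwrite("pics/s22.png",cv2.resize(s["frame"][100:300,150:400,::-1],None,fx=2.8,fy=2.8,interpolation=cv2.INTER_CUBIC))
```

```text
[ 0.46658574 -0.00226825  0.06833954] [-1.77192023  3.23149268  2.6874341 ]
```

View pics/s22.png

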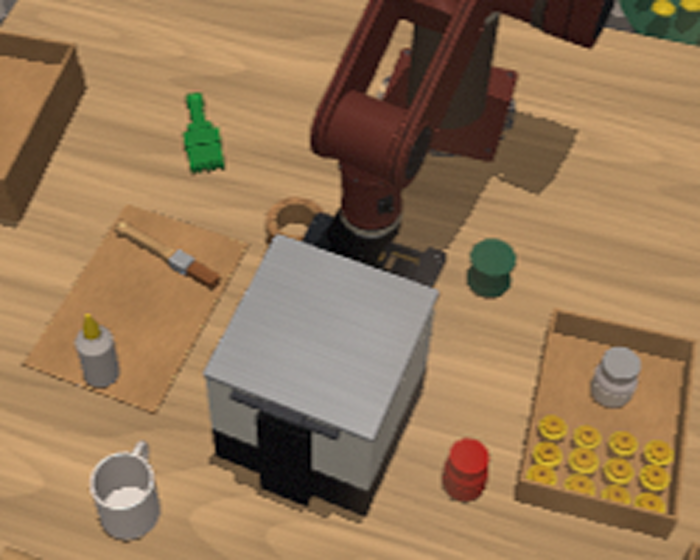

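Nearly shut. Easing up to the stop with force checks.

>>> jog_arm --targets '[1,-0.05,0,-0.25,0,1,-0.05,0,-0.2,0]'

```text
time_s: 29.6
tool_pos: [0.4675, -0.0024, 0.0719]
ee_rot: [-0.182, -3.113, -0.053]
contact_force: [8.8, 0.9, -31.8]
opening: 0.0494
```

>>> jog_arm --targets '[1,0,0,-0.2,0,1,0,0,-0.2,0]'

```text
time_s: 29.77
tool_pos: [0.4675, -0.0024, 0.0717]
ee_rot: [-0.184, -3.115, -0.054]
contact_force: [9.1, 2.3, -17.6]
opening: 0.0492
```

>>> jog_arm --targets '[1,0,0,0,0,1,0,0,0,0,1,0,0,0,0,0.5,0,0,0,0,0,0,0,0,0,0,0,0,0,0,0,0,0,0,0,0,0,0,0,0,0,0,0,0,0]'

```text
time_s: 30.52
tool_pos: [0.47, -0.004, 0.073]
ee_rot: [-0.183, -3.12, -0.051]
contact_force: [0.1, 0.3, 0.4]
opening: 0.0751
```

Run:
```python
from h import *
st=status.sense(); w=imaging.get_image("wrist")
print(st["tool_pos"],st["contact_force"],st["opening"])
cv2.imwrite("pics/w23.png",w["frame"][:,:,::-1])
```

```text
[ 0.46995154 -0.0040174   0.07299347] [0.13112888 0.31082953 0.42769598] 0.07508861168044154
```

View pics/w23.png

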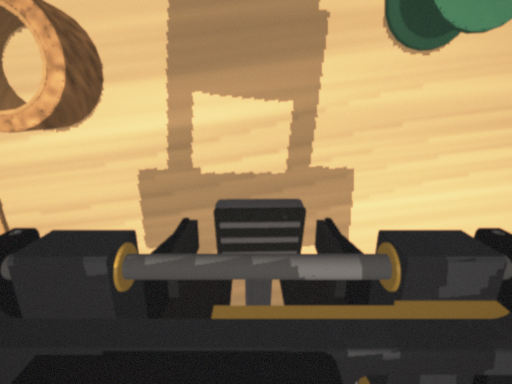

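Free of the tread. Now back up and away.

>>> jog_arm --targets '[0,0,0,0,0,0,0,0,-0.5,0,0,0.3,0,-1,0,0,0.5,0,-1.5,0,0,0.5,0,-2,0,0,0.5,0,-2,0,0,0.5,0,-2.5,0,0,0.5,0,-2.5,0,0,0.5,0,-2.5,0,0,0.5,0,-2,0,0,0,0,-2,0,0,0,0,0,0]'

```text
time_s: 31.57
tool_pos: [0.4299, -0.0055, 0.2743]
ee_rot: [-0.183, -3.122, -0.049]
contact_force: [1.3, 1.0, 0.5]
opening: 0.0873
```

Run:
```python
from h import *
st=status.sense(); w=imaging.get_image("wrist")
print(st["tool_pos"],st["contact_force"],st["opening"])
cv2.imwrite("pics/w24.png",w["frame"][:,:,::-1])
t=imaging.get_image("top")
cv2.imwrite("pics/t24.png",cv2.resize(t["frame"][95:245,100:345,::-1],None,fx=3.25,fy=3.25,interpolation=cv2.INTER_CUBIC))
s=imaging.get_image("scene")
cv2.imwrite("pics/s24.png",cv2.resize(s["frame"][100:300,150:400,::-1],None,fx=2.8,fy=2.8,interpolation=cv2.INTER_CUBIC))
```

```text
[ 0.4298995  -0.00553192  0.27430449] [1.33006207 0.97903288 0.46721733] 0.08730077526271703
```

View pics/w24.png

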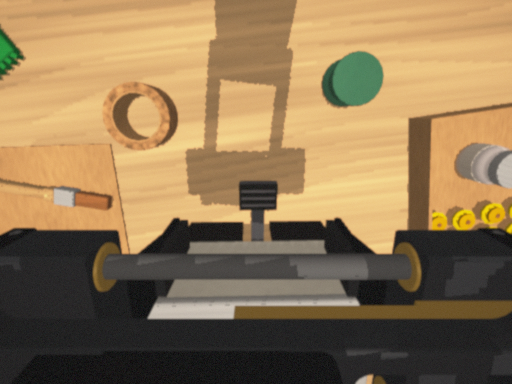

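View pics/s24.png

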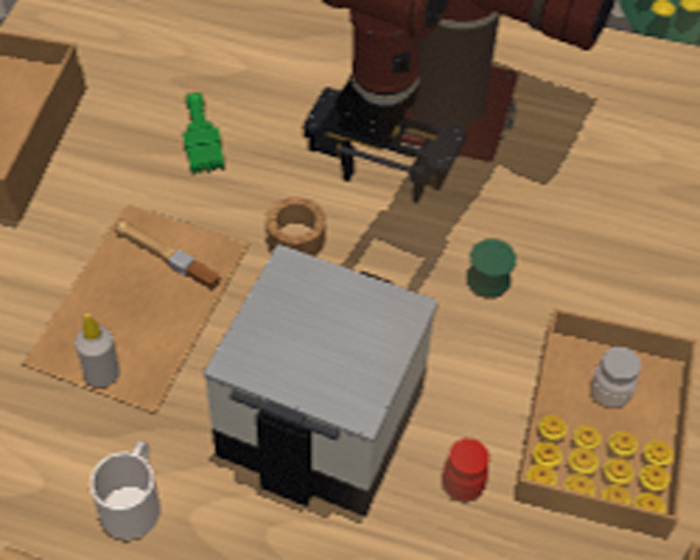

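View pics/t24.png

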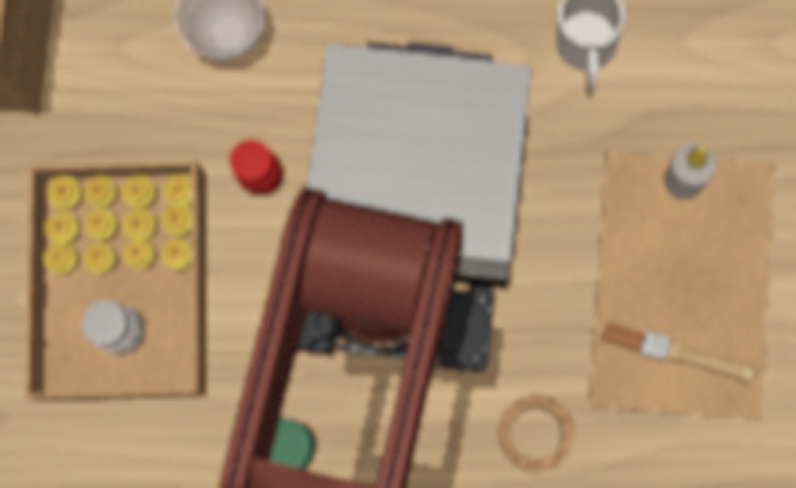

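The lid corners match the starting picture (lid shut), the jar stands upright in the tray, and the bystanders haven't moved. Handing in.

```bash
python3 -c "
from workcell import job,status
print(job.hand_in(),status.sense()['time_s'])"
```

```text
the job is handed in; nothing more can be done
the job is handed in; nothing more can be done
```

I finished the task and handed it in at about 32 s of the 72 s allowed; the hand-in gave no verdict.

**What I did:** I moved the jar from the lid into the empty half of the tray. I pressed the pedal to its stop, and the lid stayed open by itself. I took the broad brush by its bristle end and released it inside the bin mouth. Then I pinched the tread and raised the pedal over about 1.6 s until it hit its upper stop, keeping the grip all the way so the lid came down under control.

**Last checks:** The final pictures show the lid shut with its corners where they were at the start. The pedal looks up, the jar stands upright in the tray, and the slim brush, glue bottle, tape and spool look unmoved. The gripper was clear of everything. After I released the brush, it lay flat on the bin floor; I couldn't see it again once the lid was shut. I had no direct reading of the lid and pedal angles, so those rest on the pictures and on the force and height at the stops.

**Things that went wrong or disagreed:**
- **Early touch:** A finger touched the jar lightly (about 4 N) on the first descent because the arm drifted sideways. I backed off and re-centred; the jar stayed upright.
- **Jar set-down:** The jar was pressed onto the tray floor with about 25 N.
- **Pedal stops:** The wrist read about 36 N at the lower pedal stop and 32 N at the upper one.
- **Camera disagreement:** My first readings from the top and scene cameras differed by 10–20 mm, so I used the wrist camera for the grasps.

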